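# Ready the sauna stove: stones, hooked grille and scent sticks

## Task

Get the sauna stove's stone tray and its scents ready: put every stone lying on the table top (not those in the crate) into the black steel tray, then close the tray with the grille by tucking its tongue edge under the tray's lip while its other edge is raised and swinging that edge down until the grille lies flat and fully home inside the tray. Also move every scent stick from its stand into the amber vials, one to a vial, pushed right down until the head sits on the vial's mouth. Leave the small cup and the sand timer alone: the timer must stay standing where it is.

Things in the scene. Friction and masses are not known exactly. Their poses are not given: they have to be found in the camera images.
- tray: Black steel stone tray, fixed, 170 (x) x 176 (y) mm, open on top. Origin: centre of its underside; z up; the lip is on its -x side, +x is the far side. Inside 158 (x, -79 to +79) x 164 (y) mm between 6 mm walls; floor 5 mm thick; side and far walls 58 mm high, wall on the lip side 70 mm
- tray_lip (a point): Middle of the lip's free edge on its underside, at (-63, 0, 66) mm in the tray's frame, same axes. The lip is a 4 mm thick flange on top of the -x wall, jutting inward over the tray from x = -79 to -63 mm along all its width; below it a gap 16 mm high down to a ledge at z = 50 mm takes the grille's tongue
- tray_floor (a point): Middle of the mouth for stones, on the tray's floor, at (3, 0, 5) mm in the tray's frame. Two ledges, tops at z = 50 mm, carry the grille: x = -79 to -63 mm (below the lip) and x = 69 to 79 mm (far wall). Seated, the 152 mm grille lies on both, with 6 mm play in x and 8 mm in y; it is too long to be laid in flat from above
- grille_grip (a point): The grille: flat steel frame 152 (x) x 156 (y) x 6 mm, 0.26 to 0.42 kg, lying flat on the table at the start, with an upright wooden grip block in its middle, 12 mm thick (x), 70 mm long (y), its top 48 mm above the grille's underside. This point lies in the grip block, over the middle of the grille, 34 mm above the underside. Axes: z up, -x towards the tongue edge, the same sense as the tray's axes when seated
- grille_tongue (a point): Middle of the grille's tongue edge (its plain wide edge strip, 26 mm) on the underside, 76 mm along -x from the middle; this edge goes under the lip
- grille_far (a point): Middle of the opposite edge on the underside, 76 mm along +x from the middle
- cup: Small open birch cup, 52 mm wide, 40 mm high, fixed, standing in the row with the stones; origin: centre of its underside. Not part of the job
- timer_mid (a point): Sand timer between two wooden discs, 60 mm wide, 105 mm tall, loose; this point at half height. Not part of the job
- stone1_mid (a point): Rough grey eight-sided ceramic stone, loose, 49 mm across at its widest (from 12 to 33 mm above its base), narrower at foot and top, 44 mm high, 0.12 to 0.24 kg; this point at its centre, 22 mm above its base. May be absent
- stone2_mid (a point): Rough grey eight-sided ceramic stone, loose, 49 mm across at its widest (from 12 to 33 mm above its base), narrower at foot and top, 44 mm high, 0.12 to 0.24 kg; this point at its centre, 22 mm above its base. May be absent
- stone3_mid (a point): Rough grey eight-sided ceramic stone, loose, 49 mm across at its widest (from 12 to 33 mm above its base), narrower at foot and top, 44 mm high, 0.12 to 0.24 kg; this point at its centre, 22 mm above its base. May be absent
- stick1_head (a point): Scent stick: wooden head 18 mm thick, 44 mm tall, on a thin rod 8 mm thick, 80 mm long. This point at the middle of the head, 22 mm above the head's underside and 102 mm above the rod's end; z up along the stick. Starts upright in a hole of the stand, head resting on the stand's top. May be absent
- stick2_head (a point): Scent stick: wooden head 18 mm thick, 44 mm tall, on a thin rod 8 mm thick, 80 mm long. This point at the middle of the head, 22 mm above the head's underside and 102 mm above the rod's end; z up along the stick. Starts upright in a hole of the stand, head resting on the stand's top. May be absent
- stick3_head (a point): Scent stick: wooden head 18 mm thick, 44 mm tall, on a thin rod 8 mm thick, 80 mm long. This point at the middle of the head, 22 mm above the head's underside and 102 mm above the rod's end; z up along the stick. Starts upright in a hole of the stand, head resting on the stand's top. May be absent
- stick4_head (a point): Scent stick: wooden head 18 mm thick, 44 mm tall, on a thin rod 8 mm thick, 80 mm long. This point at the middle of the head, 22 mm above the head's underside and 102 mm above the rod's end; z up along the stick. Starts upright in a hole of the stand, head resting on the stand's top. May be absent
- stand: The fixed wooden stick stand, 40 (x) x 176 (y) x 100 mm, with four 10 mm holes 44 mm apart in a row along its y; origin: centre of its underside
- vials: The fixed wooden base with four upright amber glass vials in a row along its y, 44 mm apart; base 50 (x) x 176 (y) x 18 mm; origin: centre of its underside. All vials start empty
- vial1_mouth (a point): Middle of the mouth of a vial, 108 mm above the table; bore 12 mm wide, at least 84 mm deep, neck 22 mm wide outside, body 30 mm; takes an 8 mm rod up to its 18 mm head
- vial2_mouth (a point): Middle of the mouth of a vial, 108 mm above the table; bore 12 mm wide, at least 84 mm deep, neck 22 mm wide outside, body 30 mm; takes an 8 mm rod up to its 18 mm head
- vial3_mouth (a point): Middle of the mouth of a vial, 108 mm above the table; bore 12 mm wide, at least 84 mm deep, neck 22 mm wide outside, body 30 mm; takes an 8 mm rod up to its 18 mm head
- vial4_mouth (a point): Middle of the mouth of a vial, 108 mm above the table; bore 12 mm wide, at least 84 mm deep, neck 22 mm wide outside, body 30 mm; takes an 8 mm rod up to its 18 mm head
Mind the look-alikes: they are no part of the job. What is shaped like the part that bears stick3_head but blue is not meant.

How it is judged:
On the way, in this order (a step that is already met when the one before it is completed fails the run):
1. every stone lies on the tray's floor (x of stone1_mid in the frame of tray between -0.08 and 0.08 m and y of stone1_mid in the frame of tray between -0.083 and 0.083 m and z of stone1_mid in the frame of tray between 0 and 0.04 m and x of stone2_mid in the frame of tray between -0.08 and 0.08 m and y of stone2_mid in the frame of tray between -0.083 and 0.083 m and z of stone2_mid in the frame of tray between 0 and 0.04 m and x of stone3_mid in the frame of tray between -0.08 and 0.08 m and y of stone3_mid in the frame of tray between -0.083 and 0.083 m and z of stone3_mid in the frame of tray between 0 and 0.04 m), for 0.2 s.
2. the grille's tongue edge is under the lip while its other edge is still raised (x of grille_tongue in the frame of tray below -0.067 m and z of grille_tongue in the frame of tray between 0.04 and 0.062 m and y of grille_tongue in the frame of tray between -0.02 and 0.02 m and angle between grille_grip's own z axis and vertical above 0.05 rad).
3. the grille has been swung down flat onto both ledges, its tongue under the lip (x of grille_tongue in the frame of tray below -0.067 m and z of grille_tongue in the frame of tray between 0.04 and 0.062 m and y of grille_tongue in the frame of tray between -0.02 and 0.02 m and angle between grille_grip's own z axis and vertical below 0.04 rad and z of grille_far in the frame of tray below 0.056 m and x of grille_far in the frame of tray above 0.06 m and linear speed of grille below 0.02 m/s), for 0.2 s.
At the end, for the whole second after the job is handed in: Stones present lie on the tray floor (middles under 40 mm up); grille flat (0.04 rad) on both ledges, tongue at least 4 mm under the lip; each stick present is in a vial, head underside within 7 mm of the mouth's middle, upright within 0.12 rad; all at rest (all of step 1 and all of step 3 and (horizontal distance between stick1_head and vial1_mouth below 0.007 m or horizontal distance between stick1_head and vial2_mouth below 0.007 m or horizontal distance between stick1_head and vial3_mouth below 0.007 m or horizontal distance between stick1_head and vial4_mouth below 0.007 m) and angle between each of stick1_head, stick2_head, stick3_head, stick4_head's own z axis and vertical below 0.12 rad and z of stick1_head in the frame of vials between 0.12 and 0.135 m and linear speed of each of stick1, stick2, stick3, stick4 below 0.02 m/s and (horizontal distance between stick2_head and vial1_mouth below 0.007 m or horizontal distance between stick2_head and vial2_mouth below 0.007 m or horizontal distance between stick2_head and vial3_mouth below 0.007 m or horizontal distance between stick2_head and vial4_mouth below 0.007 m) and z of stick2_head in the frame of vials between 0.12 and 0.135 m and (horizontal distance between stick3_head and vial1_mouth below 0.007 m or horizontal distance between stick3_head and vial2_mouth below 0.007 m or horizontal distance between stick3_head and vial3_mouth below 0.007 m or horizontal distance between stick3_head and vial4_mouth below 0.007 m) and z of stick3_head in the frame of vials between 0.12 and 0.135 m and (horizontal distance between stick4_head and vial1_mouth below 0.007 m or horizontal distance between stick4_head and vial2_mouth below 0.007 m or horizontal distance between stick4_head and vial3_mouth below 0.007 m or horizontal distance between stick4_head and vial4_mouth below 0.007 m) and z of stick4_head in the frame of vials between 0.12 and 0.135 m); the robot touches nothing.
It fails at once if the sand timer is tipped or moved more than 40 mm (angle between timer_mid's own z axis and vertical above 0.4 rad or distance of timer_mid from where it was at the start of the episode above 0.04 m).
Of stone1, stone2, stone3 only 2 to 3 are there at a start; the rules pass over those that are not, and their reading is None.
Of stick1, stick2, stick3, stick4 only 3 to 4 are there at a start; the rules pass over those that are not, and their reading is None.
At some moment in a run one of stone1, stone2, stone3 may be knocked a few centimetres aside while the robot is not near it.
It also fails if it takes over 208 s, if anything falls off the work surface, if the arm or the gripper's body presses on something with over 40 N, if the wrist force passes 120 N, or if a joint passes its speed limit or range.

## Robot

A 6-joint arm with a two-finger parallel gripper is mounted at the origin on the work surface. World frame = base frame: x ahead of the robot, y to its left, z up, the work surface at z = 0. Lengths are in m, angles in rad, forces in N, time in s.
With the tool pointing down it reaches from about 0.375 to 0.9 m from the base axis. Payload 3.1 kg.
Tool frame: the origin (TCP) lies at the very end of the fingers, on their centre line; the grasp point (between the pads) lies 19 mm behind it (tcp_to_grasp is the distance from the TCP to the grasp point, in m); z points along the fingers, y is the direction in which the jaws open and shut (so a half turn about z gives the same grasp; the last joint's range is limited). The gripper opens to 85 mm and grips with 20 to 120 N. Pads are 22 mm wide; open, the fingers measure 114 mm over their backs; the gripper's body (76 mm by 85 mm) begins 54 mm behind the grasp point. The pads swing forward as they close: fully open they stand 13 mm farther back than shut.
Start: joints at [1.083, 0.527, 1.433, -0, 1.181, -0.178], TCP at [0.19, 0.595, 0.231] pointing down, gripper open.
Joint ranges: [-3.08, 3.08], [-0.75, 2.2], [0.22, 2.44], [-1.43, 4.57], [0, 2.65], [-2.85, 2.85]. Speed limits (rad/s): [2.79, 2.79, 3.14, 3.14, 3.14, 3.14].

## Interface

Orientations are given as a unit quaternion [x, y, z, w].
In Python, from station import sense, snapshot, camera_info, sign_off, tcp_to_grasp gives the robot as it stands.
- The arm moves only by the shell command python3 -m inch 'ROWS' [FORCE]. ROWS is JSON, a list of rows, each a list of 3 entries, a list of its own where there are three numbers: the closure, from -1 (fully open) to 1 (shut), so that 0 is half open, then the shift along the tool's x, y, z normalised to -1 to 1, where 1 is 10 cm, then the turn, a rotation vector about the tool's x, y, z normalised to -1 to 1, where 1 is 360 degrees. In form: [[jaw, [dx, dy, dz], [ax, ay, az]], ...]. A call has 1 to 20 rows; each row is the pose to reach, as a shift and turn from the pose commanded when the call began, along the tool's axes at that moment, turning the shorter way round; what a row does not reach only later rows make up. A row lasts 1/10 s, in which the tool goes at most 50 mm and 8.59 degrees, less where a joint would pass 70% of its speed; a pose out of reach is approached as far as the arm can. A call with a number of a shift or a turn outside -1 to 1 is refused whole. A call with a gripper value outside its range is refused whole. The fingers move at their own pace and stop on an object; FORCE is the grip in N (left out, the last holds). Time passes only in rows, so rows that repeat a pose let the fingers close. It gives the time, the measured TCP pose, the force and the opening at its end, in the units of the state.
- sense(): the state, without advancing time (a new reading comes with each control period).
- snapshot(name): name is "scene" or "top" or "wrist"; returns (picture, depth): 400x640x3 uint8, blue, green, red; 400x640 float32, m along the optical axis (not along the pixel's ray), 0 where there is no reading.
- camera_info(name): a dict with "K" (3x3 intrinsics, pixels), "origin" and "orientation" of the camera in the world. Camera axes: x right, y down, z forward; pixel columns grow to the right and rows downward; lengths in m; the calibration is good to about 2 mm. The wrist camera is an equidistant fisheye: a pixel r from the principal point sees the ray r / f radians off the axis. A picture is of the moment at which its call begins: read the wrist's pose just before it. camera_info takes no time and is no camera call; for the wrist camera it gives the pose at the moment of the call.
- sign_off(): hands the job in, once; it reports no verdict.
The state is a dict: "t": time; "q": joint angles; "qd": joint speeds; "tau": joint torques, N m; "tcp_pos": TCP position; "tool_rot": TCP orientation; "force": force on the tool from outside, world axes, zero at the start; "ft_torque": the same for the moment, N m; "finger_gap": opening from 0.0 (shut) to 1.0 (fully open).
Only numpy, scipy, OpenCV 4.12 (cv2) and the standard library are available. Lean on these libraries where they do the work, as an engineer would, in place of code of your own. Each camera call takes 0.05 s, during which the arm holds its last target.

## Working session

There is one attempt and no reset: what is moved stays moved. The work goes in short steps, Python scripts to look and compute and a shell command to move; the robot and the scene stay as the last step left them, time stands still between calls to the robot, and variables do not carry over. Pictures are saved under pics/ and viewed, and the job is handed in when it is done.

```bash
ls; mkdir -p pics; python3 - <<'E'
from station import *
import cv2
print(sense()); print(tcp_to_grasp)
for n in ["scene","top","wrist"]:
    p,d=snapshot(n); cv2.imwrite(f"pics/{n}0.png",p); import numpy as np; np.save(f"pics/{n}0.npy",d); print(n,camera_info(n))
E
```

```text
pics
{'t': 0.0, 'q': array([ 1.08352067e+00,  5.28497074e-01,  1.43389652e+00,  1.31527215e-06,
        1.18136953e+00, -1.78518906e-01]), 'qd': array([ 5.04300851e-04, -4.18574984e-04, -4.31510977e-04,  6.69421051e-04,
       -2.21551557e-03, -5.35604228e-05]), 'tau': array([-5.24243460e-04, -4.42352235e+01, -1.78025419e+01, -2.38353168e-04,
        8.44458584e-03,  6.65626487e-06]), 'tcp_pos': array([0.18956872, 0.59481716, 0.23031645]), 'tool_rot': array([ 1.53766056e-01,  9.88106686e-01, -1.02546026e-03, -3.55212019e-04]), 'force': array([-0.21466472,  1.41874444,  0.51579905]), 'ft_torque': array([-0.00430856,  0.00851424,  0.01565504]), 'finger_gap': 0.9988702575071204}
0.0187
scene {'K': array([[379.83738617,   0.        , 316.89581217],
       [  0.        , 379.83738617, 200.77119814],
       [  0.        ,   0.        ,   1.        ]]), 'origin': array([1.03212177, 0.70420281, 0.64331067]), 'orientation': array([ 0.2631991 ,  0.83501788, -0.46117128, -0.1441958 ])}
top {'K': array([[372.59949851,   0.        , 320.0998223 ],
       [  0.        , 372.59949851, 199.49589744],
       [  0.        ,   0.        ,   1.        ]]), 'origin': array([ 0.51601189, -0.02217241,  1.0486677 ]), 'orientation': array([-0.69980857,  0.71367448, -0.02108994,  0.02217898])}
wrist {'K': array([[309.70691629,   0.        , 317.69273806],
       [  0.        , 309.70691629, 198.78780667],
       [  0.        ,   0.        ,   1.        ]]), 'origin': array([0.12113991, 0.61722748, 0.37353997]), 'orientation': array([0.79902238, 0.58418356, 0.08365695, 0.11530097])}
```

View pics/scene0.png

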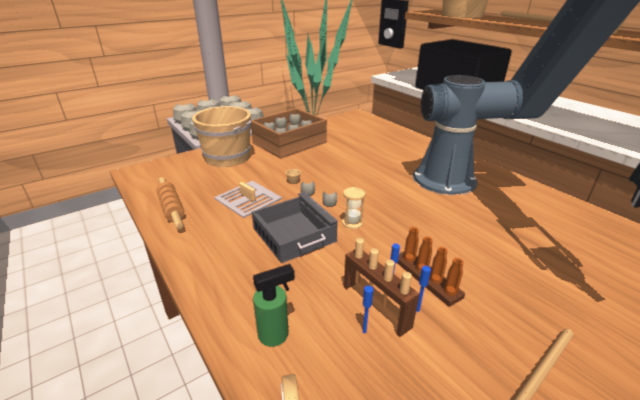

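View pics/top0.png

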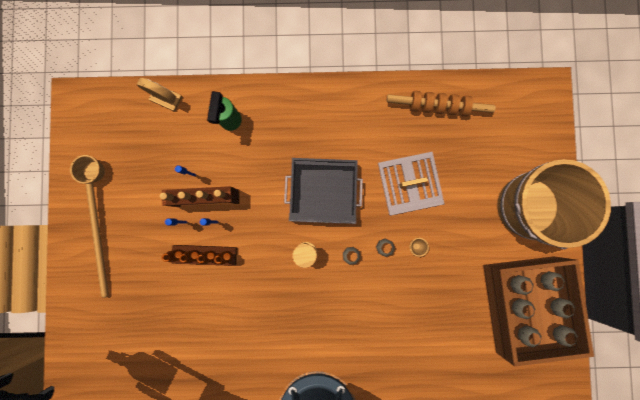

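View pics/wrist0.png

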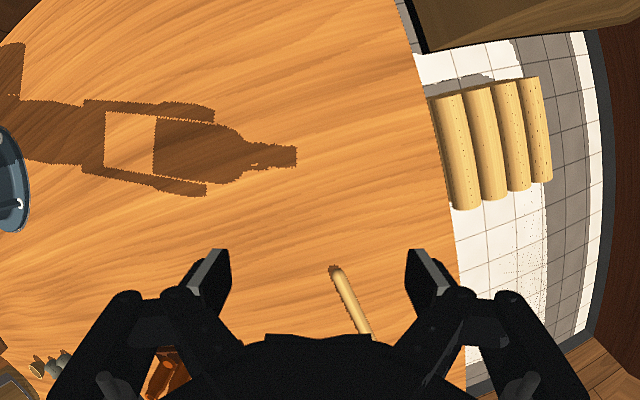

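```bash
cat > h.py <<'E'
import numpy as np, cv2
from scipy.spatial.transform import Rotation as R
from station import *
def world(name,u,v,d,ci=None):
    ci=ci or camera_info(name);K=ci["K"]
    p=np.array([(u-K[0,2])/K[0,0]*d,(v-K[1,2])/K[1,1]*d,d])
    return ci["origin"]+R.from_quat(ci["orientation"]).apply(p)
def cloud(name,d):
    ci=camera_info(name);K=ci["K"];v,u=np.mgrid[0:400,0:640]
    P=np.stack([(u-K[0,2])/K[0,0]*d,(v-K[1,2])/K[1,1]*d,d],-1)
    return (R.from_quat(ci["orientation"]).apply(P.reshape(-1,3))+ci["origin"]).reshape(400,640,3)
def crop(p,x0,y0,x1,y1,f,fn):
    cv2.imwrite(fn,cv2.resize(p[y0:y1,x0:x1],None,fx=f,fy=f,interpolation=cv2.INTER_CUBIC))
E
python3 - <<'E'
from h import *
p=cv2.imread("pics/top0.png")
crop(p,150,140,250,280,4,"pics/t1.png"); crop(p,275,140,455,275,4.4,"pics/t2.png")
p=cv2.imread("pics/scene0.png")
crop(p,200,160,390,290,4.2,"pics/s1.png"); crop(p,330,210,480,340,4.5,"pics/s2.png")
E
```

```text
(no output)
```

View pics/t1.png

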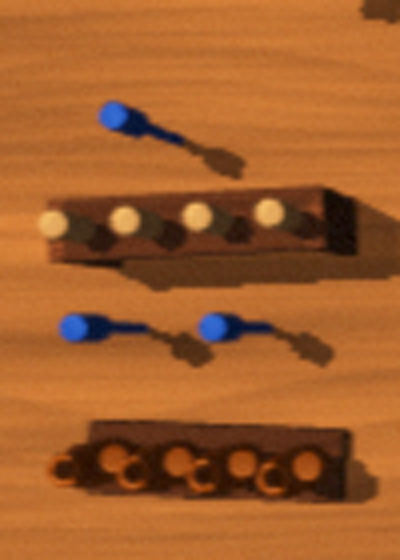

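View pics/t2.png

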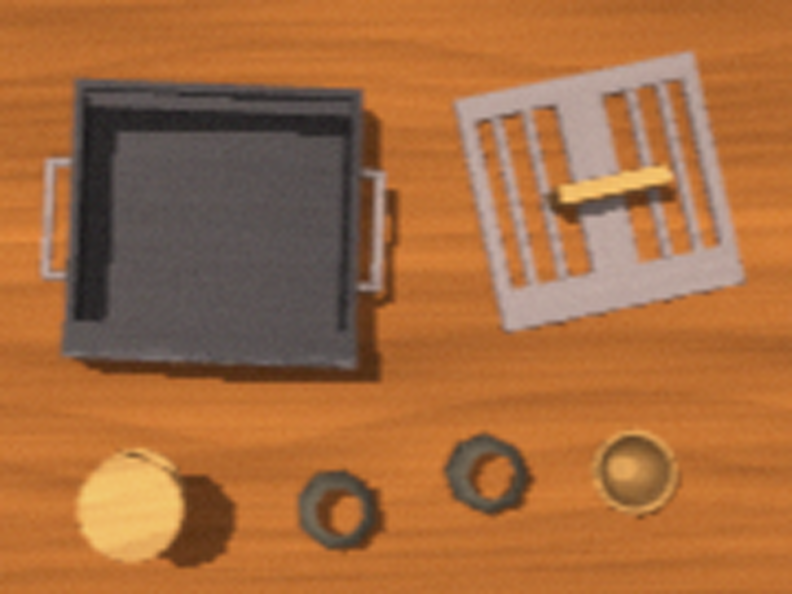

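View pics/s1.png

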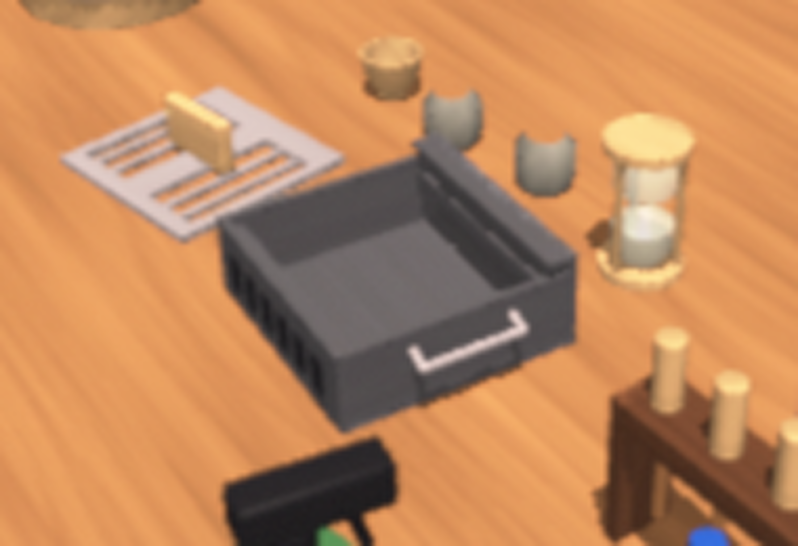

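View pics/s2.png

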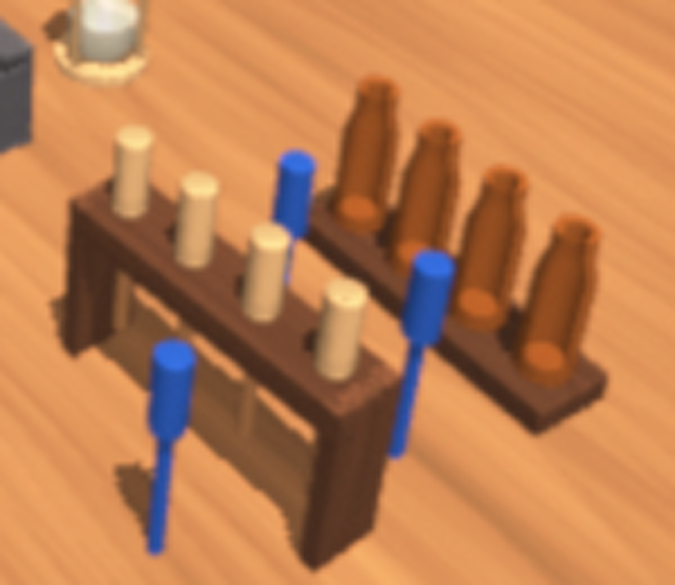

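```bash
cat >> h.py <<'E'
def pixz(name,u,v,z,ci=None):
    ci=ci or camera_info(name);K=ci["K"]
    r=R.from_quat(ci["orientation"]).apply([(u-K[0,2])/K[0,0],(v-K[1,2])/K[1,1],1.])
    o=ci["origin"];return o+r*(z-o[2])/r[2]
E
python3 - <<'E'
from h import *
np.set_printoptions(precision=4,suppress=True)
for n in ["top","scene"]:
    d=np.load(f"pics/{n}0.npy"); P=cloud(n,d); np.save(f"pics/{n}P.npy",P)
d=np.load("pics/top0.npy");P=np.load("pics/topP.npy")
print("table z",np.median(P[300:340,250:400,2]), P[300:340,250:400,2].std())
def seg(x0,y0,x1,y1,zl,zh,nm):
    Q=P[y0:y1,x0:x1].reshape(-1,3);Q=Q[(Q[:,2]>zl)&(Q[:,2]<zh)]
    n,l,s,c=cv2.connectedComponentsWithStats(((P[y0:y1,x0:x1,2]>zl)&(P[y0:y1,x0:x1,2]<zh)).astype(np.uint8))
    print(nm)
    for i in range(1,n):
        q=P[y0:y1,x0:x1][l==i]
        if len(q)>8: print("  ",len(q),q.mean(0),(q.min(0)+q.max(0))/2,np.ptp(q,axis=0), np.median(q[:,2]))
seg(330,235,440,270,.033,.07,"stones/cup")
seg(285,235,325,275,.095,.12,"timer")
seg(155,180,245,215,.135,.155,"heads")
seg(155,180,245,215,.09,.11,"stand top")
seg(160,235,245,270,.09,.12,"vials")
seg(160,235,245,270,.012,.03,"base")
seg(155,160,245,235,.05,.155,"any")
seg(280,150,365,235,.05,.085,"tray")
seg(375,145,450,220,.03,.06,"grip")
seg(375,145,450,220,.003,.012,"grille")
E
```

```text
table z 0.000951327451547801 0.06190527810970194
stones/cup
   104 [ 0.444  -0.2869  0.04  ] [ 0.4446 -0.2847  0.0391] [0.0487 0.0496 0.0119] 0.040332585164779666
   142 [ 0.446  -0.1945  0.0396] [ 0.4447 -0.1965  0.0399] [0.0457 0.0439 0.0135] 0.03927036716071908
   136 [ 0.426  -0.1018  0.039 ] [ 0.4249 -0.1029  0.0395] [0.0456 0.0455 0.0126] 0.03914506801451556
timer
   448 [0.434  0.0204 0.106 ] [0.4335 0.0207 0.1048] [0.058  0.0581 0.0128] 0.10591249412078302
heads
   47 [0.5907 0.2715 0.1438] [0.5908 0.2725 0.1426] [0.0153 0.0172 0.0096] 0.1439433093191701
   47 [0.5922 0.2272 0.144 ] [0.5924 0.2287 0.1419] [0.0156 0.018  0.0137] 0.14451112003012156
   48 [0.5878 0.3588 0.1435] [0.5876 0.36   0.1416] [0.0148 0.0172 0.0123] 0.14420274703828195
   48 [0.5893 0.3152 0.1434] [0.5893 0.3157 0.1414] [0.015  0.0166 0.0117] 0.1439151187069353
stand top
   837 [0.5895 0.2903 0.1007] [0.5908 0.2942 0.0999] [0.0455 0.1772 0.0196] 0.10068953278145343
vials
   82 [0.437  0.3662 0.1034] [0.4371 0.3669 0.1014] [0.0217 0.0243 0.0221] 0.10570742065756478
   79 [0.4346 0.3219 0.1031] [0.4341 0.3
[... 561 characters left out ...]
27 0.1094] [0.5255 0.3552 0.0913] [0.0179 0.0169 0.0745] 0.11557537776259796
   79 [0.5246 0.2668 0.111 ] [0.525  0.269  0.0903] [0.0155 0.0171 0.0785] 0.12133830766720644
tray
   1177 [ 0.5903 -0.0294  0.0634] [ 0.6012 -0.0304  0.0634] [0.1775 0.1835 0.0267] 0.06158320470426948
grip
   128 [ 0.6207 -0.2758  0.0477] [ 0.6211 -0.277   0.0424] [0.0228 0.0697 0.0224] 0.0482338366639542
grille
   9 [ 0.724  -0.2145  0.0036] [ 0.7252 -0.215   0.0035] [0.0115 0.0087 0.001 ] 0.003704427309696001
   2009 [ 0.6186 -0.2783  0.0066] [ 0.6206 -0.2762  0.0075] [0.1767 0.1862 0.0089] 0.006640574239961561
   13 [ 0.5249 -0.3263  0.0039] [ 0.5277 -0.3278  0.0057] [0.0171 0.0158 0.0053] 0.0034749102428675016
```

```bash
python3 -m inch '[[-1,[-0.5,-0.37,0],[0,0,0.024]],[-1,[-0.97,-0.74,0],[0,0,0.048]],[-1,[-0.97,-0.74,0],[0,0,0.2009]],[-1,[-0.97,-0.74,0],[0,0,0.2009]],[-1,[-0.97,-0.74,0],[0,0,0.2009]],[-1,[-0.97,-0.74,0],[0,0,0.2009]],[-1,[-0.97,-0.74,0],[0,0,0.2009]],[-1,[-0.97,-0.74,0],[0,0,0.2009]],[-1,[-0.97,-0.74,0],[0,0,0.2009]]]' 40; python3 -m inch '[[-1,[-0.5,0.4,0],[0,0,0]],[-1,[-1,0.8,0],[0,0,0]]]';python3 -m inch '[[-1,[-0.5,0.4,0],[0,0,0]],[-1,[-1,0.8,0],[0,0,0]]]'
```

```text
t: 1.05
tcp_pos: [0.2597, 0.4952, 0.231]
tool_rot: [0.709, 0.706, -0.0, 0.0]
force: [-1.0, 0.2, -0.5]
finger_gap: 1.005
t: 1.25
tcp_pos: [0.322, 0.4173, 0.2311]
tool_rot: [0.706, 0.708, 0.0, 0.0]
force: [0.4, 0.4, 0.2]
finger_gap: 1.003
t: 1.45
tcp_pos: [0.3854, 0.3378, 0.2312]
tool_rot: [0.707, 0.707, -0.0, -0.0]
force: [0.9, 0.3, -0.3]
finger_gap: 1.004
```

```bash
for i in 1 2 3; do python3 -m inch '[[-1,[-0.5,0,0],[0,0,0]],[-1,[-1,0,0],[0,0,0]]]'|tail -1; done; python3 -m inch '[[-1,[-0.5,0,0],[0,0,0]],[-1,[-0.9,0,0],[0,0,0]],[-1,[-0.9,0,0],[0,0,0]]]'
python3 - <<'E'
from h import *
s=sense();print(s);
for n in ["wrist","top"]:
  p,d=snapshot(n);cv2.imwrite(f"pics/{n}1.png",p);np.save(f"pics/{n}1.npy",d)
E
```

```text
finger_gap: 1.001
finger_gap: 1.001
finger_gap: 1.0
t: 2.35
tcp_pos: [0.3859, -0.0555, 0.2316]
tool_rot: [0.71, 0.704, -0.0, 0.002]
force: [-0.3, 1.7, 0.4]
finger_gap: 1.002
{'t': 2.35, 'q': array([-4.30749590e-01,  2.07869697e-01,  1.98589953e+00, -1.42936329e-03,
        9.44749007e-01, -4.22195291e-01]), 'qd': array([ 0.09157475, -0.0116354 ,  0.037712  ,  0.04895233,  0.03041011,
        0.06223772]), 'tau': array([-1.22239832e+00, -2.46767896e+01, -1.37794751e+01, -2.26989817e-01,
       -7.29997017e-03, -2.99900919e-01]), 'tcp_pos': array([ 0.38586623, -0.05553593,  0.23163935]), 'tool_rot': array([ 7.09829470e-01,  7.04371652e-01, -2.86484989e-06,  1.64291051e-03]), 'force': array([-0.2843754 ,  1.72672721,  0.3859608 ]), 'ft_torque': array([ 0.06566907,  0.00094625, -0.06073054]), 'finger_gap': 1.0023646191060012}
```

View pics/wrist1.png

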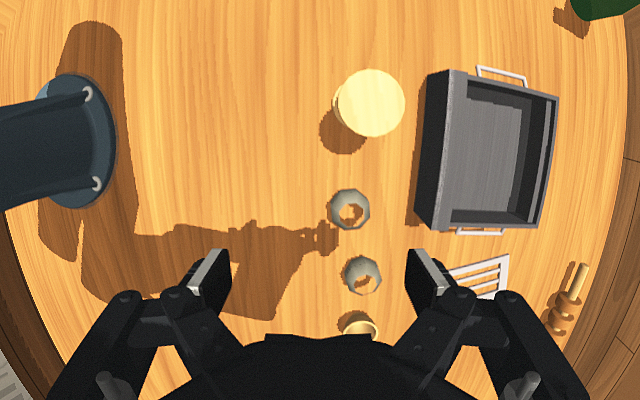

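View pics/top1.png

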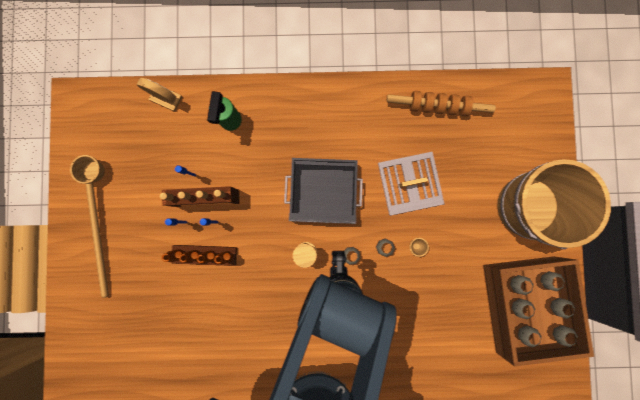

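```bash
cat >> h.py <<'E'
def wray(u,v,ci):
    K=ci["K"];x=(u-K[0,2])/K[0,0];y=(v-K[1,2])/K[1,1];th=np.hypot(x,y)
    s=np.where(th>1e-9,np.sin(th)/np.maximum(th,1e-9),1.)
    return np.stack([x*s,y*s,np.cos(th)],-1)
def wcloud(d,ci):
    v,u=np.mgrid[0:400,0:640];r=wray(u,v,ci);r=r/r[...,2:3]*d[...,None]
    return (R.from_quat(ci["orientation"]).apply(r.reshape(-1,3))+ci["origin"]).reshape(400,640,3)
def wpixz(u,v,z,ci):
    r=R.from_quat(ci["orientation"]).apply(wray(u,v,ci));return ci["origin"]+r*((z-ci["origin"][2])/r[...,2:3] if r.ndim>1 else (z-ci["origin"][2])/r[2])
def segs(P,x0,y0,x1,y1,zl,zh,nm,mn=8):
    S=P[y0:y1,x0:x1]
    n,l,s,c=cv2.connectedComponentsWithStats(((S[...,2]>zl)&(S[...,2]<zh)).astype(np.uint8))
    print(nm)
    for i in range(1,n):
        q=S[l==i]
        if len(q)>mn: print("  ",len(q),"px",c[i]+[x0,y0],"mean",q.mean(0),"mid",(q.min(0)+q.max(0))/2,np.ptp(q,axis=0))
np.set_printoptions(precision=4,suppress=True)
E
python3 - <<'E'
from h import *
ci=camera_info("wrist");print(ci)
d=np.load("pics/wrist1.npy");P=wcloud(d,ci)
segs(P,320,50,395,350,.034,.06,"stones")
segs(P,320,50,410,150,.09,.12,"timer")
segs(P,405,60,580,240,.05,.085,"tray")
print(np.median(P[150:230,230:300,2]))
E
```

```text
{'K': array([[309.7069,   0.    , 317.6927],
       [  0.    , 309.7069, 198.7878],
       [  0.    ,   0.    ,   1.    ]]), 'origin': array([0.3843, 0.0205, 0.3742]), 'orientation': array([ 0.9899, -0.0015, -0.0003,  0.1419])}
stones
   591 px [349.9611 210.1709] mean [ 0.421  -0.0916  0.0385] mid [ 0.4224 -0.0954  0.0397] [0.0438 0.0447 0.0113]
   431 px [363.0835 277.652 ] mean [ 0.4409 -0.1817  0.0383] mid [ 0.4433 -0.189   0.039 ] [0.0448 0.0474 0.0099]
   173 px [362.9538 327.4335] mean [ 0.4466 -0.2649  0.038 ] mid [ 0.4437 -0.2708  0.0378] [0.0502 0.0385 0.0073]
timer
   3539 px [371.1416 103.4281] mean [0.4307 0.0275 0.105 ] mid [0.4314 0.0278 0.1029] [0.0596 0.0584 0.0091]
tray
   6009 px [471.7158 152.5775] mean [ 0.5601 -0.0189  0.0634] mid [ 0.5994 -0.0232  0.0611] [0.1807 0.1852 0.0221]
-5.214467246603127e-05
```

```bash
python3 -m inch '[[-1,[0,0,0],[0,0,0]],[-1,[0,0,0],[0,0,0]],[-1,[0,0,0],[0,0,0]]]'
cat >> h.py <<'E'
def wshot(tag):
    ci=camera_info("wrist");p,d=snapshot("wrist");cv2.imwrite(f"pics/w{tag}.png",p);return p,d,ci,wcloud(d,ci)
def plan(x,y,z):
    s=sense();r=R.from_quat(s["tool_rot"]);print("shift/0.1 in tool axes",r.inv().apply(np.array([x,y,z])-s["tcp_pos"])/.1)
E
python3 - <<'E'
from h import *
p,d,ci,P=wshot("2")
segs(P,320,50,395,350,.034,.06,"stones")
segs(P,320,50,410,150,.09,.12,"timer")
segs(P,405,60,580,240,.05,.085,"tray")
E
```

```text
t: 2.75
tcp_pos: [0.3844, -0.0495, 0.2313]
tool_rot: [0.706, 0.708, -0.0, -0.0]
force: [0.5, 0.4, -0.3]
finger_gap: 1.003
stones
   627 px [350.8309 215.9968] mean [ 0.4226 -0.0966  0.0388] mid [ 0.4243 -0.1003  0.0396] [0.0444 0.0461 0.0112]
   454 px [363.1366 281.9868] mean [ 0.4423 -0.1859  0.0387] mid [ 0.4453 -0.1939  0.0395] [0.0461 0.0459 0.0109]
   166 px [362.9337 329.8373] mean [ 0.4482 -0.2667  0.0387] mid [ 0.4459 -0.2738  0.0381] [0.0484 0.0345 0.0081]
timer
   3524 px [373.849  111.2463] mean [0.4328 0.0229 0.1054] mid [0.4334 0.0227 0.1034] [0.0587 0.0592 0.0094]
tray
   6527 px [478.1298 160.8008] mean [ 0.5708 -0.0251  0.0631] mid [ 0.601  -0.0287  0.0614] [0.1805 0.1862 0.0228]
```

```bash
python3 -m inch '[[-1,[-0.26,0.2,0.4],[0,0,0]],[-1,[-0.52,0.4,0.7],[0,0,0]],[-1,[-0.52,0.4,1],[0,0,0]],[-1,[-0.52,0.4,1],[0,0,0]],[-1,[-0.52,0.4,1],[0,0,0]]]'
python3 -m inch '[[-1,[0,0,0.3],[0,0,0]],[-1,[0,0,0.6],[0,0,0]],[-1,[0,0,0.6],[0,0,0]],[-1,[0,0,0.6],[0,0,0]]]'
python3 -c "
from h import *
wshot('3');plan(.4246,-.1016,.008)"
```

```text
t: 3.3
tcp_pos: [0.4239, -0.1018, 0.1312]
tool_rot: [0.707, 0.707, -0.0, -0.001]
force: [0.1, 0.1, 0.5]
finger_gap: 1.001
t: 3.7
tcp_pos: [0.4249, -0.1024, 0.0726]
tool_rot: [0.707, 0.707, 0.0, 0.0]
force: [-0.7, -0.7, 0.5]
finger_gap: 1.0
shift/0.1 in tool axes [ 0.0125 -0.0094  0.6501]
```

View pics/w3.png

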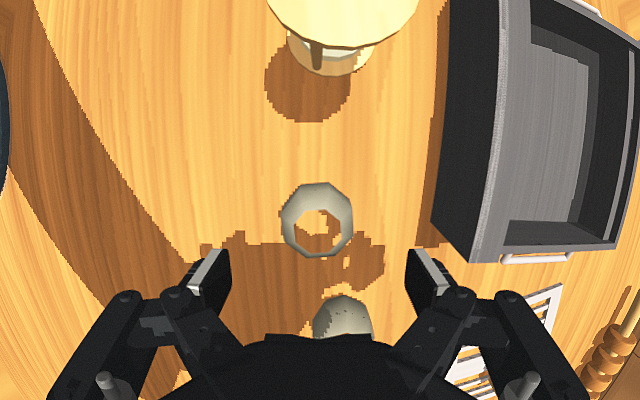

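```bash
python3 -m inch '[[-1,[0,0,0.3],[0,0,0]],[-1,[0,0,0.5],[0,0,0]],[-1,[0,0,0.65],[0,0,0]],[-1,[0,0,0.65],[0,0,0]],[-1,[0,0,0.65],[0,0,0]],[1,[0,0,0.65],[0,0,0]],[1,[0,0,0.65],[0,0,0]],[1,[0,0,0.65],[0,0,0]],[1,[0,0,0.65],[0,0,0]],[1,[0,0,0.65],[0,0,0]],[1,[0,0,0.65],[0,0,0]],[1,[0,0,0.65],[0,0,0]]]' 50
```

```text
t: 4.95
tcp_pos: [0.425, -0.103, 0.0076]
tool_rot: [0.707, 0.707, 0.0, 0.001]
force: [-0.1, 0.9, 10.0]
finger_gap: 0.552
```

```bash
python3 -m inch '[[1,[0,0,-0.4],[0,0,0]],[1,[0,0,-0.8],[0,0,0]],[1,[0,0,-1],[0,0,0]],[1,[0,0,-1],[0,0,0]]]'
python3 - <<'E'
from h import *
c=[pixz("top",275+a/4.4,140+b/4.4,z) for a,b,z in [(78,80,.058),(362,90,.058),(357,370,.07),(62,356,.07)]]
c=np.array(c);print(c);print(c.mean(0),c[0]-c[1],c[3]-c[2],c[0]-c[3],c[1]-c[2])
c=np.array([pixz("top",275+a/4.4,140+b/4.4,z) for a,b,z in [(456,102,.006),(692,54,.006),(746,280,.006),(508,330,.006)]])
print(c);print(c.mean(0),c[0]-c[1],c[3]-c[2],c[0]-c[3],c[1]-c[2])
E
```

```text
t: 5.35
tcp_pos: [0.4261, -0.1035, 0.1089]
tool_rot: [0.707, 0.707, 0.001, 0.003]
force: [0.8, -0.5, -1.6]
finger_gap: 0.554
[[ 0.6892  0.05    0.058 ]
 [ 0.6796 -0.1229  0.058 ]
 [ 0.5096 -0.1144  0.07  ]
 [ 0.5213  0.0612  0.07  ]]
[ 0.5999 -0.0315  0.064 ] [0.0096 0.1729 0.    ] [0.0118 0.1756 0.    ] [ 0.1678 -0.0112 -0.012 ] [ 0.17   -0.0085 -0.012 ]
[[ 0.6792 -0.1882  0.006 ]
 [ 0.7073 -0.3405  0.006 ]
 [ 0.5614 -0.3693  0.006 ]
 [ 0.5326 -0.217   0.006 ]]
[ 0.6201 -0.2787  0.006 ] [-0.028   0.1523  0.    ] [-0.0288  0.1523  0.    ] [0.1466 0.0288 0.    ] [0.1458 0.0288 0.    ]
```

```bash
python3 -m inch '[[1,[0.1,0.4,-0.2],[0,0,0]],[1,[0.2,0.8,-0.2],[0,0,0]],[1,[0.34,1,-0.2],[0,0,0]],[1,[0.34,1,-0.2],[0,0,0]]]'
python3 -m inch '[[1,[0,0.4,0],[0,0,0]],[1,[0,0.75,0],[0,0,0]],[1,[0,0.75,0],[0,0,0]],[1,[0,0.75,0],[0,0,0]],[1,[0,0.75,0],[0,0,0]]]'
python3 -c "
from h import *
wshot('4');plan(.6007,-.069,.0135)"
```

```text
t: 5.75
tcp_pos: [0.5272, -0.0678, 0.1256]
tool_rot: [0.706, 0.708, 0.001, 0.001]
force: [-0.7, -0.2, -0.7]
finger_gap: 0.554
t: 6.25
tcp_pos: [0.5968, -0.0685, 0.1249]
tool_rot: [0.707, 0.707, -0.001, -0.002]
force: [-0.0, -0.1, -1.2]
finger_gap: 0.557
shift/0.1 in tool axes [-0.0051  0.0405  1.118 ]
```

View pics/w4.png

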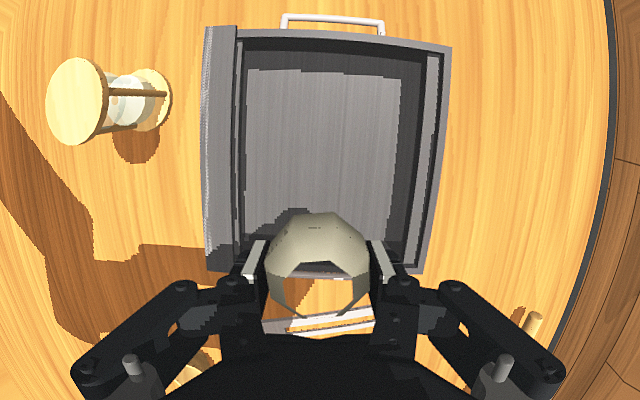

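```bash
python3 -m inch '[[1,[0,0.04,0.3],[0,0,0]],[1,[0,0.04,0.6],[0,0,0]],[1,[0,0.04,0.9],[0,0,0]],[1,[0,0.04,1],[0,0,0]],[1,[0,0.04,1],[0,0,0]]]'
python3 -m inch '[[1,[0,0,0.07],[0,0,0]],[1,[0,0,0.11],[0,0,0]],[1,[0,0,0.11],[0,0,0]]]'
```

```text
t: 6.8
tcp_pos: [0.6015, -0.0685, 0.0249]
tool_rot: [0.707, 0.707, -0.001, -0.002]
force: [0.2, 0.3, -1.0]
finger_gap: 0.554
t: 7.1
tcp_pos: [0.6038, -0.0689, 0.0158]
tool_rot: [0.707, 0.707, 0.0, 0.0]
force: [-0.6, -1.0, -1.0]
finger_gap: 0.556
```

```bash
python3 -m inch '[[1,[0,0,0.02],[0,0,0]],[1,[0,0,0.02],[0,0,0]],[-0.5,[0,0,0.02],[0,0,0]],[-0.5,[0,0,0.02],[0,0,0]],[-0.5,[0,0,0.02],[0,0,0]],[-0.5,[0,0,0.02],[0,0,0]]]'
python3 -m inch '[[-0.5,[0,0,-0.3],[0,0,0]],[-0.5,[0,0,-0.6],[0,0,0]],[-0.5,[0,0,-1],[0,0,0]],[-1,[0,0,-1],[0,0,0]],[-1,[0,0,-1],[0,0,0]]]'
python3 -c "
from h import *
p,d,ci,P=wshot('5');p,d=snapshot('top');cv2.imwrite('pics/top5.png',p)
P=cloud('top',d);segs(P,330,235,440,270,.033,.07,'stones/cup')
plan(.4455,-.1945,.1)"
```

```text
t: 7.7
tcp_pos: [0.6038, -0.0689, 0.0135]
tool_rot: [0.707, 0.707, 0.0, 0.0]
force: [0.1, 0.8, 0.3]
finger_gap: 0.753
t: 8.2
tcp_pos: [0.6042, -0.069, 0.1145]
tool_rot: [0.707, 0.707, 0.001, 0.001]
force: [0.2, 0.5, -0.3]
finger_gap: 0.996
stones/cup
   107 px [419.972  247.0654] mean [ 0.4444 -0.2874  0.0396] mid [ 0.4448 -0.2844  0.039 ] [0.0484 0.0495 0.0118]
   136 px [385.4779 247.0588] mean [ 0.4462 -0.1946  0.0395] mid [ 0.4447 -0.1966  0.0418] [0.0458 0.0437 0.0167]
shift/0.1 in tool axes [-1.2601 -1.5707  0.1265]
```

View pics/w5.png

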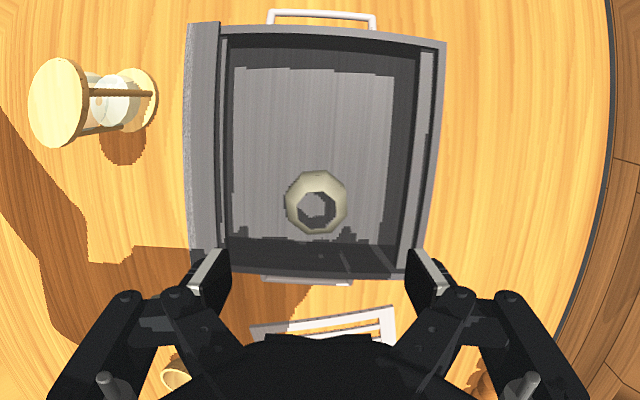

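Stone A stands at (316,203) in the tray, near the -y end. Now stone B, still where it was.

```bash
python3 -m inch '[[-1,[-0.3,-0.35,0],[0,0,0]],[-1,[-0.65,-0.7,0],[0,0,0]],[-1,[-0.7,-1,0],[0,0,0]],[-1,[-0.7,-1,0],[0,0,0]]]'
python3 -m inch '[[-1,[-0.3,-0.3,0],[0,0,0]],[-1,[-0.56,-0.57,0],[0,0,0]],[-1,[-0.56,-0.57,0.3],[0,0,0]],[-1,[-0.56,-0.57,0.3],[0,0,0]],[-1,[-0.56,-0.57,0.3],[0,0,0]]]'
python3 -c "
from h import *
p,d,ci,P=wshot('6');plan(.4455,-.1945,.01)"
```

```text
t: 8.7
tcp_pos: [0.4977, -0.1382, 0.1113]
tool_rot: [0.708, 0.706, -0.002, -0.005]
force: [0.2, -0.2, -0.2]
finger_gap: 1.0
t: 9.2
tcp_pos: [0.4464, -0.1941, 0.0824]
tool_rot: [0.707, 0.707, -0.0, -0.001]
force: [0.2, 0.1, 0.1]
finger_gap: 0.999
shift/0.1 in tool axes [-0.0023 -0.0151  0.7309]
```

View pics/w6.png

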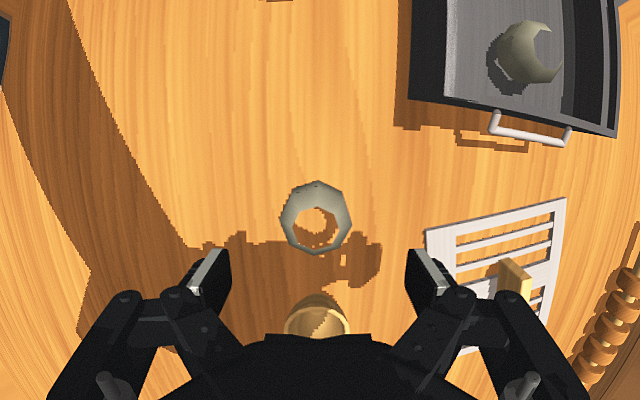

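```bash
python3 -m inch '[[-1,[0,0,0.3],[0,0,0]],[-1,[0,0,0.5],[0,0,0]],[-1,[0,0,0.73],[0,0,0]],[-1,[0,0,0.73],[0,0,0]],[-1,[0,0,0.73],[0,0,0]],[1,[0,0,0.73],[0,0,0]],[1,[0,0,0.73],[0,0,0]],[1,[0,0,0.73],[0,0,0]],[1,[0,0,0.73],[0,0,0]],[1,[0,0,0.73],[0,0,0]],[1,[0,0,0.73],[0,0,0]],[1,[0,0,0.73],[0,0,0]]]' 50
python3 -m inch '[[1,[0,0,-0.4],[0,0,0]],[1,[0,0,-0.8],[0,0,0]],[1,[0,0,-1],[0,0,0]],[1,[0.3,0.2,-1],[0,0,0]],[1,[0.6,0.5,-1],[0,0,0]],[1,[0.9,0.8,-1],[0,0,0]],[1,[1,0.8,-1],[0,0,0]]]'
python3 -m inch '[[1,[0.3,0.4,-0.1],[0,0,0]],[1,[0.7,0.8,-0.1],[0,0,0]],[1,[1,0.8,-0.1],[0,0,0]],[1,[1,0.8,-0.1],[0,0,0]],[1,[1,0.8,-0.1],[0,0,0]]]'
python3 -c "
from h import *
p,d,ci,P=wshot('7');plan(.6053,.0065,.0145)"
```

```text
t: 10.45
tcp_pos: [0.4466, -0.1948, 0.0118]
tool_rot: [0.707, 0.707, 0.0, 0.001]
force: [-0.7, 0.9, 7.6]
finger_gap: 0.552
t: 11.15
tcp_pos: [0.5306, -0.093, 0.1112]
tool_rot: [0.706, 0.708, 0.002, 0.003]
force: [-0.3, 0.5, -2.5]
finger_gap: 0.556
t: 11.65
tcp_pos: [0.6053, 0.0059, 0.1199]
tool_rot: [0.706, 0.708, -0.001, -0.001]
force: [0.8, -0.2, -1.8]
finger_gap: 0.553
shift/0.1 in tool axes [0.0152 0.0013 1.0549]
```

View pics/w7.png

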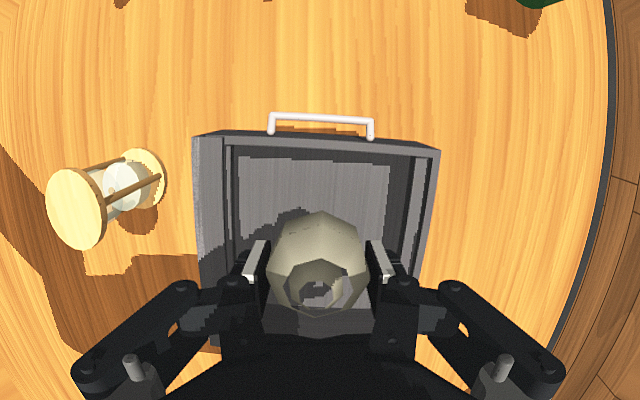

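```bash
python3 -m inch '[[1,[0,0,0.3],[0,0,0]],[1,[0,0,0.6],[0,0,0]],[1,[0,0,0.9],[0,0,0]],[1,[0,0,0.97],[0,0,0]],[1,[0,0,0.97],[0,0,0]]]'
python3 -m inch '[[1,[0,0,0.04],[0,0,0]],[1,[0,0,0.06],[0,0,0]],[1,[0,0,0.06],[0,0,0]],[1,[0,0,0.06],[0,0,0]]]'
```

```text
t: 12.2
tcp_pos: [0.6052, 0.004, 0.0223]
tool_rot: [0.708, 0.706, -0.001, -0.001]
force: [0.2, 0.5, -2.4]
finger_gap: 0.551
t: 12.6
tcp_pos: [0.6071, 0.0051, 0.0182]
tool_rot: [0.707, 0.707, 0.0, 0.001]
force: [-0.1, 0.4, -1.9]
finger_gap: 0.552
```

```bash
python3 -m inch '[[1,[0,0,0.02],[0,0,0]],[1,[0,0,0.02],[0,0,0]],[-0.5,[0,0,0.02],[0,0,0]],[-0.5,[0,0,0.02],[0,0,0]],[-0.5,[0,0,0.02],[0,0,0]],[-0.5,[0,0,0.02],[0,0,0]]]'
python3 -m inch '[[-0.5,[0,0,-0.3],[0,0,0]],[-0.5,[0,0,-0.6],[0,0,0]],[-0.5,[0,0,-1],[0,0,0]],[-1,[-0.3,0,-1],[0,0,0]],[-1,[-0.6,0,-1],[0,0,0]],[-1,[-0.9,0,-1],[0,0,0]],[-1,[-0.9,0,-1],[0,0,0]],[-1,[-0.9,0,-1],[0,0,0]]]'
python3 -c "
from h import *
p,d,ci,P=wshot('8');print(ci);np.save('pics/w8P.npy',P)
segs(P,150,50,480,290,.03,.0545,'stones')
segs(P,150,50,480,290,.055,.085,'rim')"
```

```text
t: 13.2
tcp_pos: [0.6067, 0.0051, 0.0153]
tool_rot: [0.707, 0.707, 0.0, 0.0]
force: [-0.9, -0.6, -0.3]
finger_gap: 0.749
t: 14.0
tcp_pos: [0.6063, -0.0853, 0.1151]
tool_rot: [0.708, 0.706, 0.0, -0.0]
force: [-0.2, 0.4, -0.0]
finger_gap: 1.001
{'K': array([[309.7069,   0.    , 317.6927],
       [  0.    , 309.7069, 198.7878],
       [  0.    ,   0.    ,   1.    ]]), 'origin': array([ 0.6062, -0.0134,  0.2581]), 'orientation': array([ 0.9899, -0.0008, -0.0001,  0.1419])}
stones
   8314 px [334.0959 172.0772] mean [ 0.6175 -0.057   0.0475] mid [ 0.6061 -0.0412  0.0423] [0.1565 0.1485 0.0245]
   1974 px [318.997   85.5132] mean [0.6071 0.0042 0.0436] mid [0.6071 0.0055 0.0439] [0.0476 0.0482 0.0133]
   1871 px [314.2966 179.7622] mean [ 0.6037 -0.0623  0.0431] mid [ 0.6035 -0.0667  0.0404] [0.0457 0.0464 0.0205]
   728 px [303.5742 262.9382] mean [ 0.5949 -0.1289  0.0428] mid [ 0.5952 -0.1275  0.0431] [0.0757 0.0148 0.0092]
rim
   8375 px [220.6866 171.5982] mean [ 0.543  -0.0526  0.0677] mid [ 0.592  -0.0452  0.064 ] [0.1614 0.1512 0.018 ]
   1914 px [429.0423 147.2137] mean [ 0.6823 -0.0365  0.0581] mid [ 0.6823 -0.0397  0.0577] [0.0146 0.1428 0.0054]
```

View pics/w8.png

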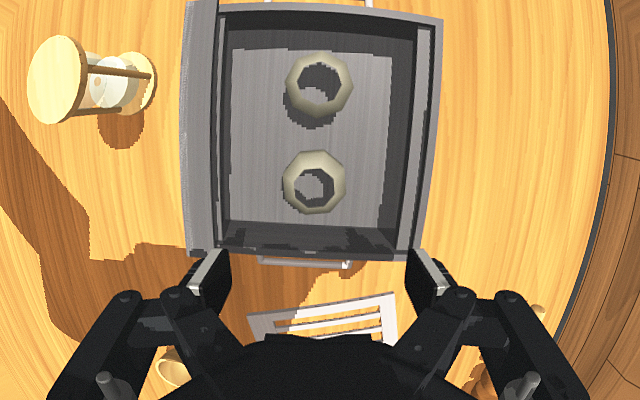

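```bash
python3 - <<'E'
from h import *
P=np.load("pics/w8P.npy")
def strip(m,ax,lo,hi,nm):
    Q=P[m];o=[]
    for a in np.arange(lo,hi,.01):
        q=Q[(Q[:,1-ax]>=a)&(Q[:,1-ax]<a+.01)]
        if len(q)>5:o.append((a+.005,*np.percentile(q[:,ax],[2,98]),np.median(q[:,2])))
    o=np.array(o);m_=(o[:,1]+o[:,2])/2
    k=np.polyfit(o[:,0],m_,1);print(nm,"slope,icpt",k,"width",np.median(o[:,2]-o[:,1]),np.median(o[:,3]));print(" at y=-.03",np.polyval(k,-.03 if ax==0 else .6))
z=P[...,2];x=P[...,0];y=P[...,1]
strip((z>.064)&(z<.076)&(x<.56),0,-.11,.03,"lip")
strip((z>.055)&(z<.061)&(x>.67)&(x<.70),0,-.10,.03,"far")
strip((z>.052)&(z<.063)&(x>.55)&(x<.67)&(y>.035),1,.55,.67,"+y")
strip((z>.053)&(z<.063)&(x>.55)&(x<.66)&(y<-.1)&(y>-.13),1,.55,.66,"-y")
E
```

```text
lip slope,icpt [-0.2752  0.5044] width 0.02189070792168224 0.07027030055215686
 at y=-.03 0.5126610609870369
far slope,icpt [0.0577 0.6847] width 0.006493915520000115 0.058270920281120686
 at y=-.03 0.6829423555505016
+y slope,icpt [-0.059   0.0916] width 0.00645076991000066 0.05807024049922795
 at y=-.03 0.05623581107399024
-y slope,icpt [-0.0582 -0.0785] width 0.006611180115554574 0.058082625812148306
 at y=-.03 -0.11344089977567036
```

```bash
python3 -m inch '[[-1,[-0.4,0.05,0],[0,0,0]],[-1,[-0.8,0.1,0],[0,0,-0.02]],[-1,[-1,0.14,0],[0,0,-0.0298]],[-1,[-1,0.14,0],[0,0,-0.0298]],[-1,[-1,0.14,0],[0,0,-0.0298]]]'
python3 -m inch '[[-1,[0,0,0],[0,0,0]],[-1,[0,0,0],[0,0,0]],[-1,[0,0,0],[0,0,0]]]'
python3 -c "
from h import *
p,d,ci,P=wshot('9');np.save('pics/w9P.npy',P);plan(.6205,-.2775,.1)
segs(P,100,60,480,330,.03,.06,'grip')
segs(P,100,60,480,330,.003,.012,'grille')"
```

```text
t: 14.55
tcp_pos: [0.6201, -0.1833, 0.1149]
tool_rot: [0.638, 0.77, 0.0, -0.001]
force: [0.1, 1.1, -0.4]
finger_gap: 0.997
t: 14.85
tcp_pos: [0.6205, -0.1834, 0.1153]
tool_rot: [0.638, 0.77, -0.0, -0.0]
force: [-0.5, 0.2, -0.0]
finger_gap: 1.001
shift/0.1 in tool axes [-0.9212 -0.1754  0.1535]
grip
   5807 px [348.1605 107.8343] mean [ 0.6264 -0.1057  0.0527] mid [ 0.606  -0.097   0.0496] [0.157  0.0761 0.0208]
   847 px [325.7674  68.7285] mean [ 0.6067 -0.0829  0.0425] mid [ 0.6044 -0.0813  0.0404] [0.0445 0.0185 0.0206]
   918 px [119.6242 268.7952] mean [ 0.4444 -0.2818  0.0367] mid [ 0.4461 -0.2824  0.0358] [0.0498 0.051  0.0117]
   931 px [298.0644 299.0795] mean [ 0.6189 -0.262   0.0458] mid [ 0.6202 -0.2686  0.0401] [0.0222 0.0578 0.0199]
grille
   7958 px [329.2514  86.6816] mean [ 0.6122 -0.0908  0.0054] mid [ 0.5997 -0.0836  0.0056] [0.1566 0.062  0.0052]
   78 px [325.5     61.2949] mean [ 0.6053 -0.0717  0.0053] mid [ 0.6051 -0.0713  0.0053] [0.0181 0.0053 0.003 ]
   11569 px [300.9978 265.7078] mean [ 0.6177 -0.2547  0.006 ] mid [ 0.6189 -0.2649  0.0075] [0.1724 0.1612 0.009 ]
   9 px [138.7778 248.3333] mean [ 0.4523 -0.2702  0.0082] mid [ 0.4519 -0.2706  0.0071] [0.0093 0.0063 0.0078]
   9 px [144.2222 254.8889] mean [ 0.4582 -0.2767  0.0073] mid [ 0.4578 -0.2778  0.0074] [0.0068 0.0096 0.0084]
   73 px [127.8219 263.6849] mean [ 0.4377 -0.2915  0.0101] mid [ 0.4394 -0.2907  0.0095] [0.0159 0.0134 0.0049]
```

View pics/w9.png

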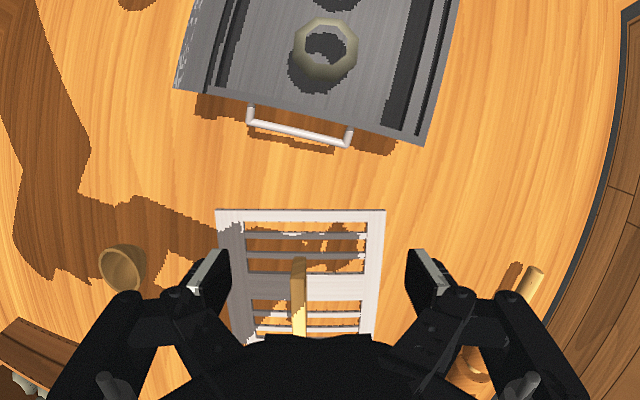

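```bash
python3 -m inch '[[-1,[-0.4,-0.08,0],[0,0,0]],[-1,[-0.8,-0.15,0.15],[0,0,0]],[-1,[-0.92,-0.175,0.3],[0,0,0]],[-1,[-0.92,-0.175,0.4],[0,0,0]],[-1,[-0.92,-0.175,0.4],[0,0,0]],[-1,[-0.92,-0.175,0.4],[0,0,0]]]'
python3 -c "
from h import *
p,d,ci,P=wshot('10');plan(.6205,-.2775,.017)"
```

```text
t: 15.5
tcp_pos: [0.6201, -0.2765, 0.0749]
tool_rot: [0.638, 0.77, 0.0, -0.001]
force: [-0.2, 0.2, -0.1]
finger_gap: 0.999
shift/0.1 in tool axes [-0.0073 -0.0029  0.5853]
```

View pics/w10.png

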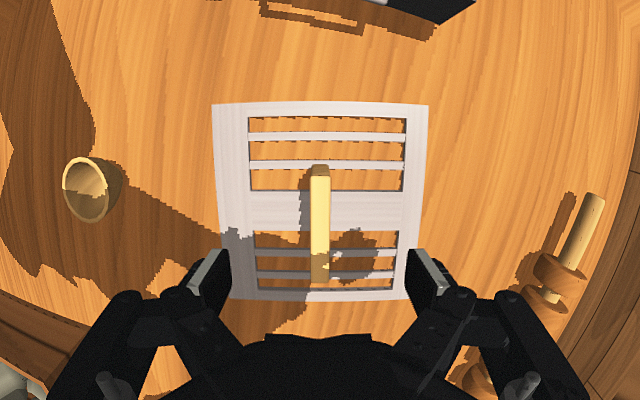

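```bash
python3 -m inch '[[-1,[-0.01,0,0.3],[0,0,0]],[-1,[-0.01,0,0.5],[0,0,0]],[-1,[-0.01,0,0.57],[0,0,0]],[-1,[-0.01,0,0.57],[0,0,0]],[1,[-0.01,0,0.57],[0,0,0]],[1,[-0.01,0,0.57],[0,0,0]],[1,[-0.01,0,0.57],[0,0,0]],[1,[-0.01,0,0.57],[0,0,0]],[1,[-0.01,0,0.57],[0,0,0]],[1,[-0.01,0,0.57],[0,0,0]],[1,[-0.01,0,0.57],[0,0,0]],[1,[-0.01,0,0.57],[0,0,0]],[1,[-0.01,0,0.57],[0,0,0]]]' 80
python3 -m inch '[[1,[0,0,-0.3],[0,0,0]],[1,[0,0,-0.6],[0,0,0]],[1,[0,0,-1],[0,0,0]],[1,[0,0,-1],[0,0,0]]]'
```

```text
t: 16.85
tcp_pos: [0.6211, -0.2798, 0.019]
tool_rot: [0.638, 0.77, 0.0, 0.001]
force: [-0.6, 0.0, 5.1]
finger_gap: 0.125
t: 17.25
tcp_pos: [0.6237, -0.2814, 0.123]
tool_rot: [0.638, 0.77, 0.001, 0.005]
force: [1.7, -0.5, -2.7]
finger_gap: 0.127
```

```bash
python3 -m inch '[[1,[0,0,-0.3],[0,0,0.015]],[1,[0.3,0,-0.5],[0,0,0.03]],[1,[0.7,0,-0.5],[0,0,0.039]],[1,[1,0,-0.5],[0,0,0.039]],[1,[1,0,-0.5],[0,0,0.039]]]'
python3 -m inch '[[1,[0.4,0,0],[0,0,0]],[1,[0.8,0.0,0],[0,0,0]],[1,[1,0,0],[0,0,0]],[1,[1,0,0],[0,0,0]],[1,[1,0,0],[0,0,0]],[1,[1,0,0],[0,0,0]]]'
cat >> h.py <<'E'
TX,TY,TYAW=.6005,-.030,-.058
def grille(xt,zt,th,gy=-.002,h=.019,rot=None):
    """TCP target for tongue at tray (xt,zt), tilt th; rows' shift/turn from the current pose"""
    p=np.array([xt+.076*np.cos(th)-h*np.sin(th),gy,zt+.076*np.sin(th)+h*np.cos(th)])
    Z=R.from_euler("z",TYAW);w=Z.apply(p)+[TX,TY,0]
    base=R.from_matrix(np.array([[0,1,0],[1,0,0],[0,0,-1]]).T)
    T=Z*R.from_euler("y",-th)*base
    s=sense();r=R.from_quat(s["tool_rot"])
    print("target",w,"shift",r.inv().apply(w-s["tcp_pos"])/.1,"turn",(r.inv()*T).as_rotvec()/2/np.pi)
E
python3 -c "
from h import *
print(sense()['tcp_pos'],sense()['q']);grille(-.052,.08,.25);p,d,ci,P=wshot('11')"
```

```text
t: 17.75
tcp_pos: [0.5987, -0.1756, 0.1657]
tool_rot: [0.726, 0.688, -0.001, -0.005]
force: [0.6, -0.1, -4.7]
finger_gap: 0.127
t: 18.35
tcp_pos: [0.6078, -0.0826, 0.1674]
tool_rot: [0.728, 0.686, -0.0, -0.0]
force: [0.6, -0.9, -3.7]
finger_gap: 0.123
[ 0.6078 -0.0826  0.1674] [-0.3167  0.5882  1.5228 -0.0007  1.0314 -0.2574]
target [ 0.6173 -0.033   0.1172] shift [0.501  0.0664 0.5013] turn [-0.0399  0.0001 -0.0001]
```

View pics/w11.png

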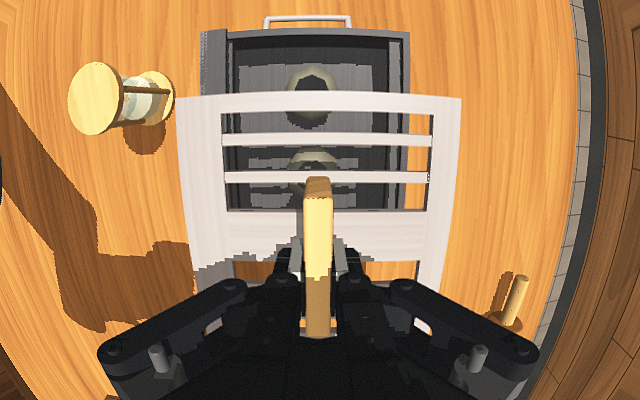

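```bash
python3 - <<'E'
from h import *
p,d,ci,P=wshot('12')
s=sense();r=R.from_quat(s["tool_rot"])
# nominal grille frame axes: x=tool y, y=tool x, z=-tool z
Q=r.inv().apply(P.reshape(-1,3)-s["tcp_pos"]).reshape(400,640,3)
G=np.stack([Q[...,1],Q[...,0],-Q[...,2]],-1)
m=(abs(G[...,2]+.015)<.012)&(abs(G[...,0])<.11)&(abs(G[...,1])<.11)
for lo,hi in [(-.075,-.052),(-.02,.02),(.052,.075)]:
    q=G[m&(G[...,0]>lo)&(G[...,0]<hi)];print(lo,len(q),np.median(q[:,2]))
for y0,y1 in [(-.02,0),(0,.02),(.02,.04),(.04,.06),(.06,.07)]:
    q=G[m&(G[...,1]>y0)&(G[...,1]<y1)];print(y0,len(q),np.percentile(q[:,0],[1,99]),np.median(q[:,2]))
for x0 in np.arange(-.07,.07,.02):
    q=G[m&(G[...,0]>x0)&(G[...,0]<x0+.02)];print(x0,np.percentile(q[:,1],[99.5]))
E
```

```text
-0.075 7254 -0.012880493135399965
-0.02 5094 -0.013240877195364964
0.052 6393 -0.012960885089970653
-0.02 3935 [-0.0754  0.0748] -0.012924760807081053
0 7995 [-0.0747  0.0741] -0.012938810081167491
0.02 4356 [-0.0756  0.0748] -0.01326514602555421
0.04 5357 [-0.0753  0.0747] -0.013413714400177227
0.06 2017 [-0.0755  0.0751] -0.013151801305166941
-0.07 [0.0818]
-0.05 [0.082]
-0.03 [0.0821]
-0.009999999999999995 [0.0823]
0.010000000000000009 [0.0821]
0.030000000000000013 [0.0817]
0.05000000000000002 [0.0815]
0.07 [0.0812]
```

```bash
python3 -m inch '[[1,[0.2,0.03,0],[-0.015,0,0]],[1,[0.4,0.066,0],[-0.03,0,0]],[1,[0.5,0.066,0.1],[-0.04,0,0]],[1,[0.5,0.066,0.3],[-0.04,0,0]],[1,[0.5,0.066,0.5],[-0.04,0,0]],[1,[0.5,0.066,0.5],[-0.04,0,0]],[1,[0.5,0.066,0.5],[-0.04,0,0]],[1,[0.5,0.066,0.5],[-0.04,0,0]]]'
python3 -c "
from h import *
grille(-.052,.054,.25);p,d,ci,P=wshot('13');p,d=snapshot('scene');crop(p,200,140,400,290,4,'pics/s13.png')"
```

```text
t: 19.25
tcp_pos: [0.6184, -0.0327, 0.1194]
tool_rot: [0.722, 0.681, 0.087, 0.092]
force: [0.6, -0.6, -2.4]
finger_gap: 0.127
target [ 0.6173 -0.033   0.0912] shift [-0.0037 -0.0816  0.2702] turn [ 0.0006  0.0001 -0.0001]
```

View pics/w13.png

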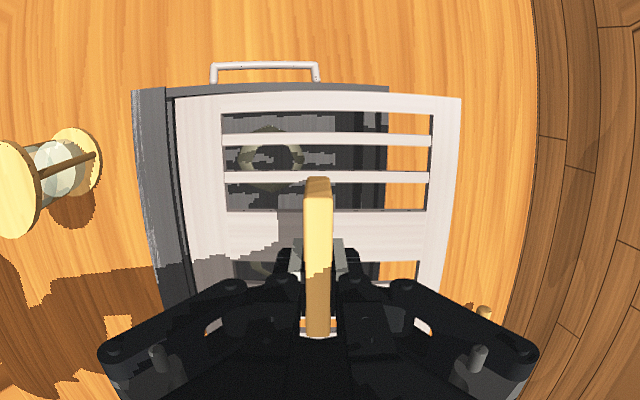

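View pics/s13.png

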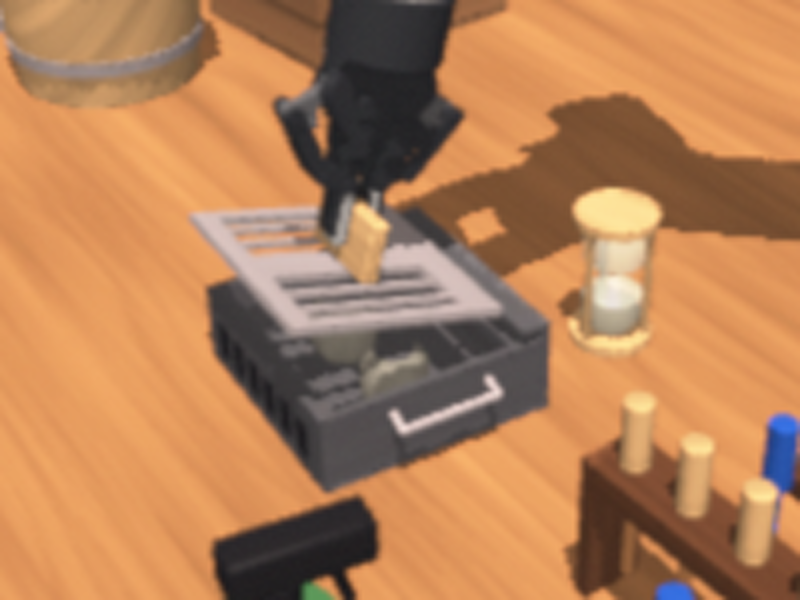

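```bash
python3 -m inch '[[1,[0,-0.04,0.1],[0,0,0]],[1,[0,-0.08,0.2],[0,0,0]],[1,[0,-0.08,0.27],[0,0,0]],[1,[0,-0.08,0.27],[0,0,0]],[1,[0,-0.08,0.27],[0,0,0]]]'
python3 -c "
from h import *
grille(-.052,.054,.25);grille(-.0755,.053,.25);p,d,ci,P=wshot('14');p,d=snapshot('scene');crop(p,200,140,400,290,4,'pics/s14.png')"
```

```text
t: 19.85
tcp_pos: [0.6163, -0.0317, 0.0896]
tool_rot: [0.722, 0.681, 0.086, 0.091]
force: [-0.0, 0.6, -3.2]
finger_gap: 0.127
target [ 0.6173 -0.033   0.0912] shift [-0.0118  0.0143 -0.013 ] turn [ 0.0001 -0.     -0.    ]
target [ 0.5938 -0.0316  0.0902] shift [-0.0119 -0.2159 -0.0616] turn [ 0.0001 -0.     -0.    ]
```

View pics/w14.png

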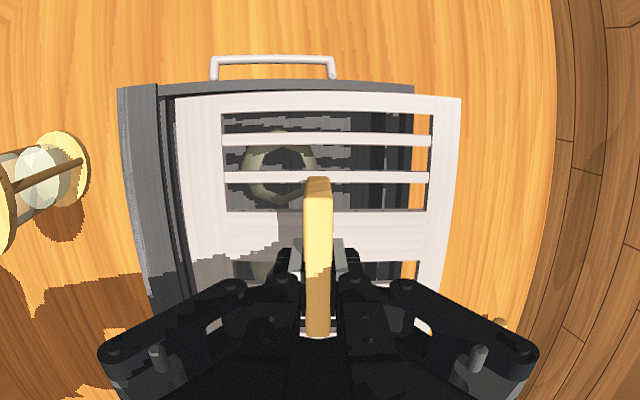

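View pics/s14.png

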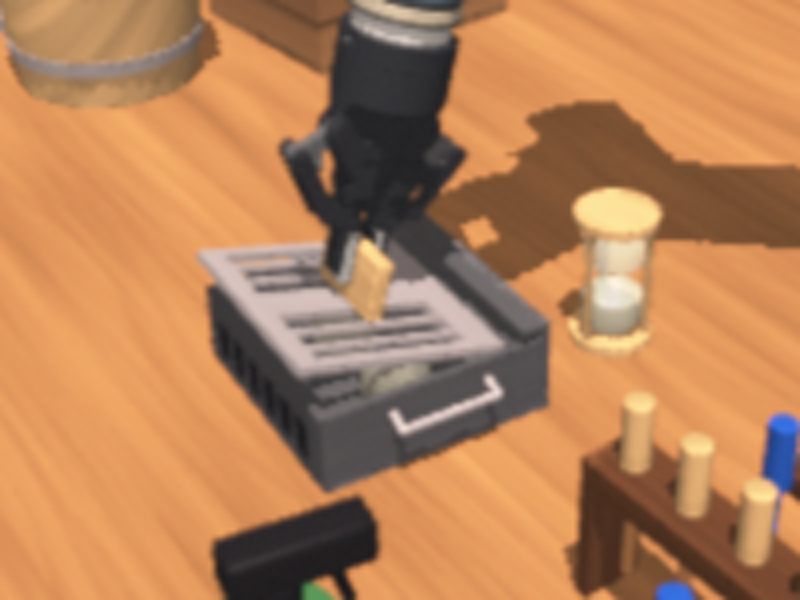

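```bash
python3 -m inch '[[1,[-0.005,-0.05,-0.02],[0,0,0]],[1,[-0.01,-0.1,-0.035],[0,0,0]],[1,[-0.01,-0.15,-0.045],[0,0,0]],[1,[-0.01,-0.2,-0.06],[0,0,0]],[1,[-0.01,-0.21,-0.06],[0,0,0]],[1,[-0.01,-0.21,-0.06],[0,0,0]],[1,[-0.01,-0.21,-0.06],[0,0,0]]]'
python3 -c "
from h import *
grille(-.0755,.053,.25);grille(-.076,.052,.1);p,d,ci,P=wshot('15');p,d=snapshot('scene');crop(p,200,140,400,290,4,'pics/s15.png')"
```

```text
t: 20.65
tcp_pos: [0.5949, -0.0316, 0.0909]
tool_rot: [0.722, 0.681, 0.086, 0.091]
force: [-0.5, 0.5, -4.2]
finger_gap: 0.125
target [ 0.5938 -0.0316  0.0902] shift [-0.0004 -0.0116  0.004 ] turn [ 0.0003  0.     -0.    ]
target [ 0.5981 -0.0319  0.0785] shift [-0.0003  0.0007  0.1282] turn [ 0.0242  0.     -0.    ]
```

View pics/w15.png

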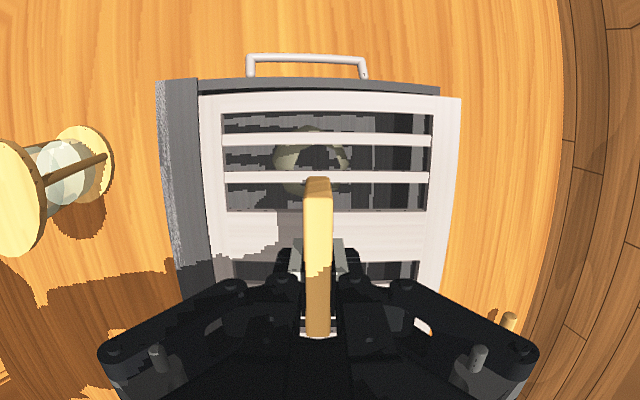

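View pics/s15.png

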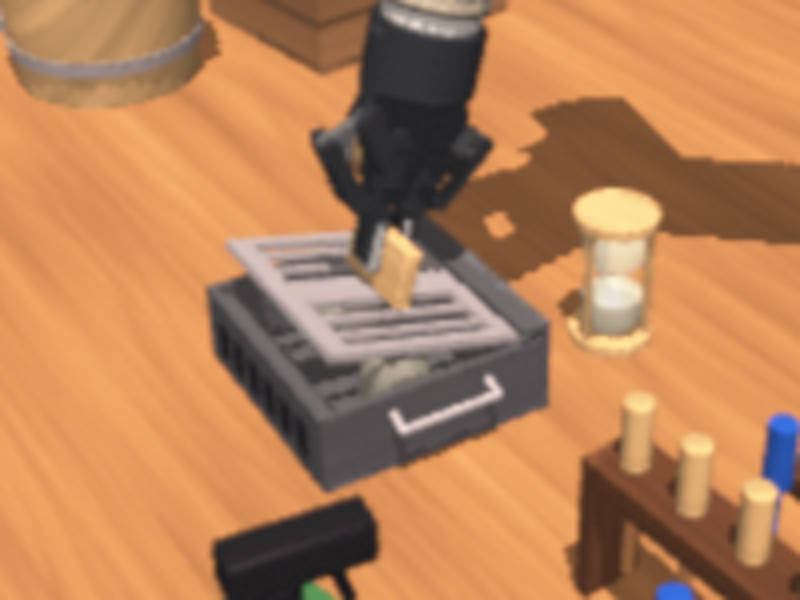

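```bash
python3 -m inch '[[1,[0,-0.005,0.03],[0.006,0,0]],[1,[0,-0.005,0.06],[0.012,0,0]],[1,[0,0,0.095],[0.018,0,0]],[1,[0,0,0.128],[0.0242,0,0]],[1,[0,0,0.128],[0.0242,0,0]],[1,[0,0,0.128],[0.0242,0,0]]]'
python3 -c "
from h import *
grille(-.076,.052,.1);grille(-.076,.0505,.0);p,d,ci,P=wshot('16');p,d=snapshot('scene');crop(p,200,140,400,290,4,'pics/s16.png')"
```

```text
t: 21.35
tcp_pos: [0.5978, -0.0317, 0.0782]
tool_rot: [0.726, 0.685, 0.034, 0.036]
force: [0.5, -1.1, -4.2]
finger_gap: 0.122
target [ 0.5981 -0.0319  0.0785] shift [-0.0017  0.0034 -0.0025] turn [-0. -0.  0.]
target [ 0.6004 -0.032   0.0695] shift [-0.0017  0.0171  0.0892] turn [ 0.0159 -0.      0.    ]
```

View pics/w16.png

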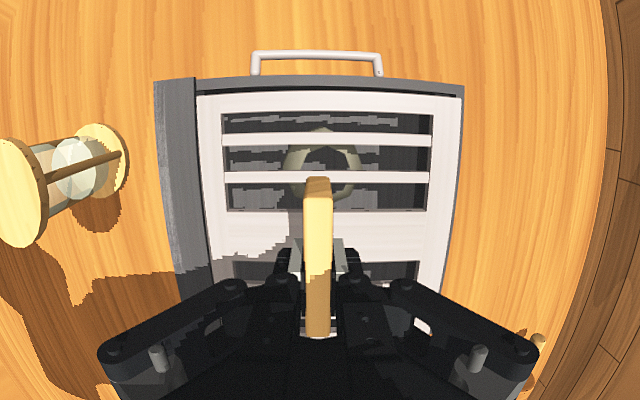

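View pics/s16.png

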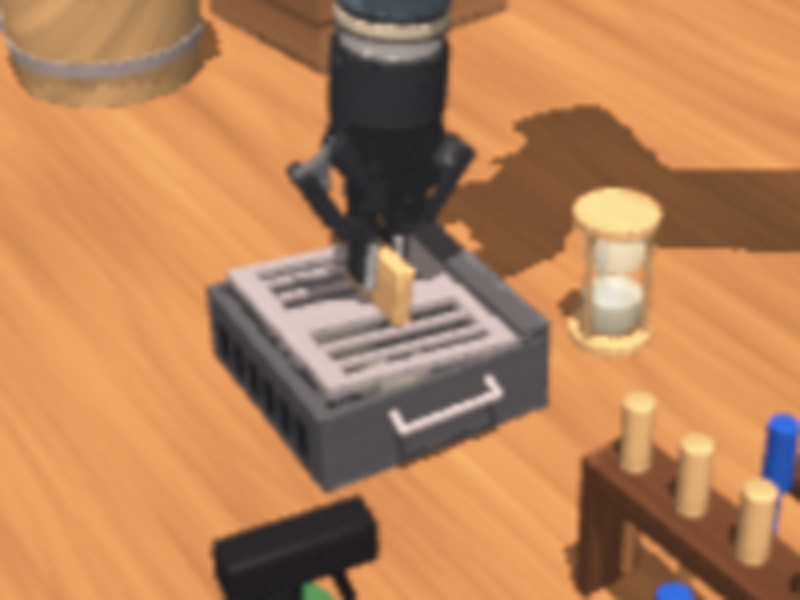

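```bash
python3 -m inch '[[1,[0,0.004,0.022],[0.004,0,0]],[1,[0,0.008,0.045],[0.008,0,0]],[1,[0,0.01,0.067],[0.012,0,0]],[1,[0,0.012,0.085],[0.0155,0,0]],[1,[0,0.012,0.085],[0.0159,0,0]],[1,[0,0.012,0.085],[0.0159,0,0]]]'
python3 -c "
from h import *
grille(-.076,.05,.0);p,d,ci,P=wshot('17');p,d=snapshot('scene');crop(p,200,140,400,290,4,'pics/s17.png')"
```

```text
t: 22.05
tcp_pos: [0.5995, -0.0318, 0.07]
tool_rot: [0.727, 0.686, -0.0, -0.0]
force: [0.1, 0.1, -4.1]
finger_gap: 0.127
target [ 0.6004 -0.032   0.069 ] shift [-0.0018  0.0092  0.0104] turn [-0. -0. -0.]
```

View pics/w17.png

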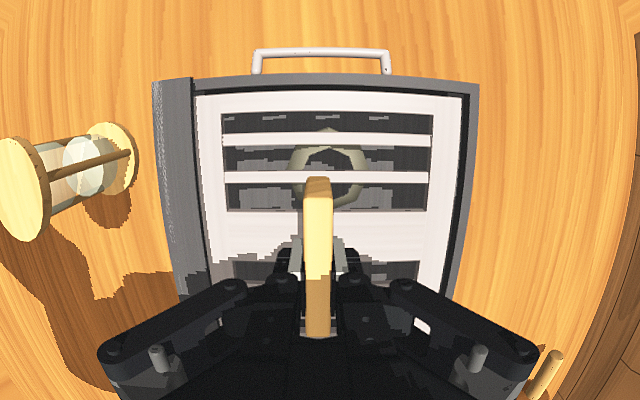

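View pics/s17.png

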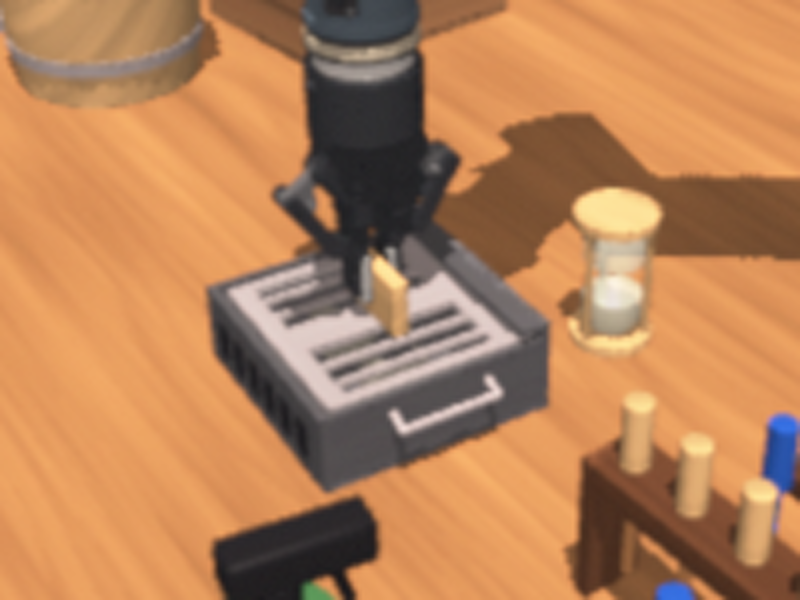

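```bash
python3 -m inch '[[1,[0,0,0.01],[0,0,0]],[1,[0,0,0.015],[0,0,0]],[1,[0,0,0.015],[0,0,0]],[1,[0,0,0.015],[0,0,0]]]'
```

```text
t: 22.55
tcp_pos: [0.5995, -0.0318, 0.069]
tool_rot: [0.727, 0.686, -0.0, -0.0]
force: [-1.9, 0.3, 2.7]
finger_gap: 0.123
```

```bash
python3 -m inch '[[0.2,[0,0,0],[0,0,0]],[0.2,[0,0,0],[0,0,0]],[0.2,[0,0,0],[0,0,0]],[0.2,[0,0,0],[0,0,0]],[0.2,[0,0,-0.2],[0,0,0]],[0.2,[0,0,-0.5],[0,0,0]],[0.2,[0,0,-1],[0,0,0]],[0.2,[0,0,-1],[0,0,0]],[0.2,[0,0,-1],[0,0,0]]]'
python3 - <<'E'
from h import *
p,d,ci,P=wshot('18')
c,s=np.cos(TYAW),np.sin(TYAW)
dx=P[...,0]-TX;dy=P[...,1]-TY
T=np.stack([c*dx+s*dy,-s*dx+c*dy,P[...,2]],-1)
np.save("pics/w18T.npy",T)
for x0 in [-.062,-.055,-.04,-.02,0,.02,.04,.06,.07]:
    m=(abs(T[...,0]-x0)<.006)&(T[...,1]>.03)&(T[...,1]<.07)&(T[...,2]>.05)&(T[...,2]<.07)
    print(x0,m.sum(),np.median(T[m][:,2]) if m.sum() else None)
E
```

```text
t: 23.45
tcp_pos: [0.6007, -0.032, 0.1701]
tool_rot: [0.727, 0.686, 0.001, 0.001]
force: [-0.6, -0.1, -0.9]
finger_gap: 0.4
-0.062 623 0.0565628756936824
-0.055 617 0.05622136696246055
-0.04 194 0.0553747261532086
-0.02 204 0.055352703066507664
0 183 0.05536119944708229
0.02 204 0.055294083353028156
0.04 195 0.055417712018855037
0.06 518 0.05617765936490676
0.07 571 0.05642673163612383
```

View pics/w18.png

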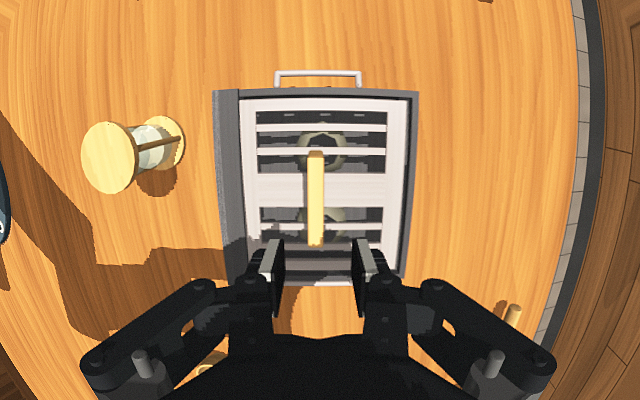

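```bash
python3 - <<'E'
from h import *
T=np.load("pics/w18T.npy")
m=(T[...,2]>.09)&(T[...,2]<.103)&(abs(T[...,0])<.03)&(abs(T[...,1])<.05)
q=T[m];print("block",len(q),np.percentile(q,[2,50,98],axis=0))
m=(abs(T[...,1]-.02)<.004)&(T[...,2]>.02)&(abs(T[...,0])<.09)
q=T[m];q=q[np.argsort(q[:,0])]
for a in q[(q[:,0]<-.045)|(q[:,0]>.06)][::6]: print(a)
E
```

```text
block 1470 [[-0.007  -0.0304  0.0963]
 [-0.0016  0.0051  0.0982]
 [ 0.0042  0.0366  0.0995]]
[-0.0846  0.0173  0.0688]
[-0.0835  0.0219  0.0708]
[-0.0831  0.0176  0.0703]
[-0.0825  0.0182  0.0695]
[-0.0818  0.0235  0.0703]
[-0.0812  0.0168  0.071 ]
[-0.081   0.0202  0.071 ]
[-0.0803  0.0177  0.0709]
[-0.0796  0.0176  0.0705]
[-0.0791  0.0219  0.0709]
[-0.0786  0.016   0.0712]
[-0.078   0.0198  0.0693]
[-0.0773  0.0197  0.0688]
[-0.0767  0.0209  0.0706]
[-0.0762  0.0174  0.0701]
[-0.0754  0.022   0.0717]
[-0.075   0.0216  0.0701]
[-0.0744  0.0214  0.0691]
[-0.074   0.0233  0.0703]
[-0.0731  0.0233  0.0703]
[-0.0726  0.0191  0.0701]
[-0.072   0.0218  0.0714]
[-0.0715  0.0232  0.0698]
[-0.0709  0.0166  0.0706]
[-0.0702  0.0164  0.0698]
[-0.0698  0.0215  0.07  ]
[-0.0693  0.0172  0.0697]
[-0.0687  0.0185  0.0716]
[-0.0682  0.0182  0.0703]
[-0.0675  0.0181  0.0698]
[-0.0673  0.0199  0.0703]
[-0.0665  0.019   0.0703]
[-0.0661  0.0177  0.0719]
[-0.0656  0.0199  0.0704]
[-0.0649  0.0189  0.0697]
[-0.0645  0.0215  0.0706]
[-0.0644  0.0197  0.0573]
[-0.0639  0.0229  0.0693]
[-0.0638  0.0239  0
[... 1075 characters left out ...]
94 0.0559]
[0.0679 0.0196 0.0567]
[0.0687 0.0197 0.0571]
[0.069  0.022  0.0551]
[0.0698 0.0212 0.056 ]
[0.0704 0.0223 0.0567]
[0.0709 0.0194 0.0556]
[0.0716 0.0196 0.0563]
[0.0724 0.0213 0.0561]
[0.0727 0.0169 0.0561]
[0.0734 0.0179 0.0567]
[0.0739 0.0184 0.0549]
[0.0746 0.0194 0.0552]
[0.0766 0.0187 0.0515]
[0.0776 0.0239 0.0502]
[0.0784 0.0205 0.0516]
[0.0789 0.0205 0.056 ]
[0.0791 0.0166 0.0498]
[0.0793 0.0191 0.0488]
[0.0793 0.02   0.0579]
[0.0795 0.0213 0.0508]
[0.0797 0.0237 0.0587]
[0.0802 0.0226 0.0575]
[0.0808 0.0203 0.059 ]
[0.0812 0.0209 0.0577]
[0.0821 0.0192 0.0579]
[0.0826 0.0203 0.059 ]
[0.083  0.0218 0.0575]
[0.0838 0.0236 0.0576]
[0.0846 0.0228 0.058 ]
[0.0851 0.0222 0.0595]
```

```bash
python3 -m inch '[[0.2,[0,0,-0.4],[0,0,0]],[0.2,[0.2,0,-0.8],[0,0,-0.0092]],[0.2,[0.6,0,-1],[0,0,-0.0092]],[0.2,[1,0,-1],[0,0,-0.0092]],[0.2,[1,0,-1],[0,0,-0.0092]]]'
python3 -m inch '[[0.2,[0.5,-0.1,0],[0,0,0]],[0.2,[1,-0.2,0],[0,0,0]],[0.2,[1,-0.2,0],[0,0,0]]]'
python3 -m inch '[[0.2,[0.3,-0.05,0],[0,0,0]],[0.2,[0.6,-0.1,0],[0,0,0]],[0.2,[0.6,-0.1,0],[0,0,0]],[0.2,[0.6,-0.1,0],[0,0,0]],[0.2,[0.6,-0.1,0],[0,0,0]]]'
python3 -c "
from h import *
print(sense()['tcp_pos']);p,d,ci,P=wshot('19');np.save('pics/w19P.npy',P);segs(P,0,0,640,330,.13,.16,'heads',60);segs(P,0,0,640,330,.095,.115,'mouths',60)"
```

```text
t: 24.0
tcp_pos: [0.6047, 0.0725, 0.2674]
tool_rot: [0.705, 0.709, -0.0, -0.002]
force: [-0.1, -1.2, -0.6]
finger_gap: 0.397
t: 24.3
tcp_pos: [0.5826, 0.1726, 0.2661]
tool_rot: [0.705, 0.709, -0.002, -0.003]
force: [-0.2, 0.1, -0.4]
finger_gap: 0.398
t: 24.8
tcp_pos: [0.5756, 0.2266, 0.2674]
tool_rot: [0.708, 0.707, -0.001, -0.001]
force: [0.2, 0.4, -0.1]
finger_gap: 0.4
[0.5756 0.2266 0.2674]
heads
   378 px [332.9683  39.1164] mean [0.5882 0.3612 0.1429] mid [0.5882 0.3623 0.1382] [0.017  0.0184 0.0162]
   340 px [334.6029  87.5618] mean [0.5895 0.3182 0.144 ] mid [0.5896 0.3183 0.1386] [0.0177 0.0166 0.016 ]
   331 px [336.1631 137.2024] mean [0.591  0.2754 0.1437] mid [0.5914 0.2753 0.1391] [0.0165 0.0172 0.0155]
   300 px [515.74 181.11] mean [0.7729 0.2407 0.1508] mid [0.7988 0.2387 0.1455] [0.0732 0.0237 0.0289]
   343 px [336.8776 185.5948] mean [0.5922 0.2322 0.143 ] mid [0.5924 0.2313 0.1382] [0.0162 0.0177 0.0153]
   721 px [ 16.8183 305.3107] mean [0.0501 0.0266 0.1441] mid [0.0327 0.0158 0.145 ] [0.0682 0.0985 0.03  ]
mouths
   838 px [561.4081  40.673 ] mean [0.873  0.4
[... 333 characters left out ...]
1] mid [0.5282 0.3557 0.105 ] [0.0126 0.0137 0.0197]
   78 px [394.5256  79.5513] mean [0.6507 0.3312 0.1053] mid [0.6532 0.3327 0.1051] [0.01   0.0158 0.0197]
   352 px [182.4489  89.4403] mean [0.4356 0.3265 0.1053] mid [0.4345 0.3265 0.1031] [0.0221 0.0217 0.016 ]
   347 px [181.8559 130.8559] mean [0.433  0.2829 0.1053] mid [0.4315 0.2826 0.1029] [0.0215 0.0221 0.0156]
   1068 px [514.5684 175.4616] mean [0.8026 0.2375 0.1078] mid [0.808  0.2317 0.105 ] [0.0695 0.063  0.0198]
   330 px [183.1303 171.2606] mean [0.4308 0.2396 0.105 ] mid [0.43   0.2396 0.1026] [0.0217 0.0211 0.0148]
   625 px [ 29.6976 295.928 ] mean [0.0458 0.0225 0.1048] mid [0.0078 0.0063 0.105 ] [0.1195 0.1229 0.02  ]
```

View pics/w19.png

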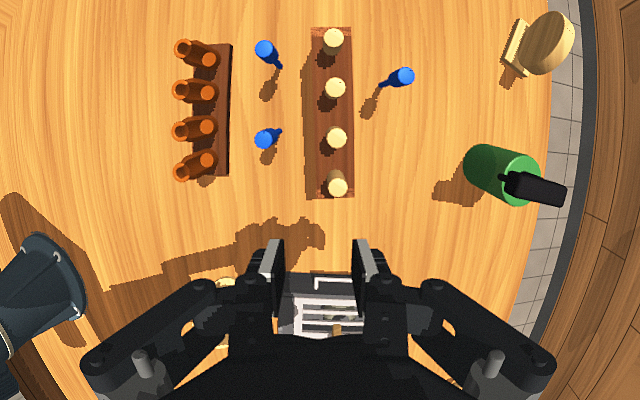

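```bash
python3 -m inch '[[0.2,[0.03,0.16,0.2],[0,0,0]],[0.2,[0.03,0.16,0.5],[0,0,0]],[0.2,[0.03,0.16,0.8],[0,0,0]],[0.2,[0.03,0.16,0.8],[0,0,0]],[0.2,[0.03,0.16,0.8],[0,0,0]]]'
python3 -c "
from h import *
plan(.5922,.230,.107);p,d,ci,P=wshot('20');segs(P,200,50,440,330,.13,.16,'heads',60)"
```

```text
t: 25.35
tcp_pos: [0.5919, 0.23, 0.1884]
tool_rot: [0.708, 0.707, -0.001, -0.0]
force: [-0.0, 0.1, 0.9]
finger_gap: 0.397
shift/0.1 in tool axes [-0.0001  0.0047  0.8142]
heads
   673 px [314.6285  83.471 ] mean [0.5899 0.3183 0.1441] mid [0.5898 0.3185 0.1391] [0.0173 0.0178 0.0144]
   672 px [317.0238 154.0193] mean [0.5912 0.2754 0.1437] mid [0.5909 0.2748 0.1383] [0.0179 0.018  0.0163]
   694 px [319.1988 219.2954] mean [0.5926 0.2327 0.1424] mid [0.5926 0.2311 0.1382] [0.0181 0.0183 0.0163]
```

View pics/w20.png

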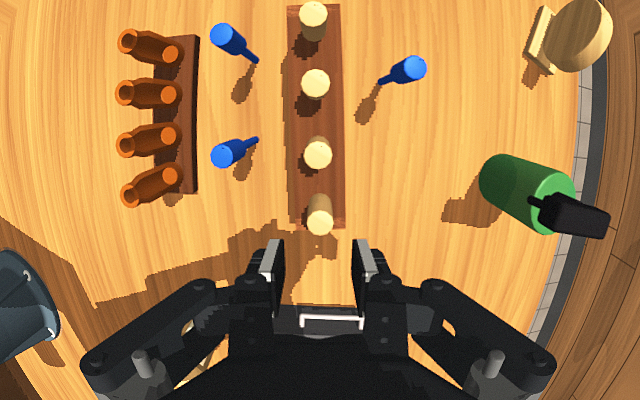

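```bash
python3 -m inch '[[0.2,[0,0.005,0.3],[0,0,0]],[0.2,[0,0.005,0.6],[0,0,0]],[0.2,[0,0.005,0.81],[0,0,0]],[0.2,[0,0.005,0.81],[0,0,0]],[0.2,[0,0.005,0.81],[0,0,0]],[1,[0,0.005,0.81],[0,0,0]],[1,[0,0.005,0.81],[0,0,0]],[1,[0,0.005,0.81],[0,0,0]],[1,[0,0.005,0.81],[0,0,0]],[1,[0,0.005,0.81],[0,0,0]]]' 30
python3 -m inch '[[1,[0,0,-0.3],[0,0,0]],[1,[0,0,-0.6],[0,0,0]],[1,[0,0,-1],[0,0,0]],[1,[0,0,-1],[0,0,0]]]'
```

```text
t: 26.4
tcp_pos: [0.5938, 0.2313, 0.11]
tool_rot: [0.707, 0.707, 0.002, 0.001]
force: [-0.1, -0.7, 6.7]
finger_gap: 0.202
t: 26.8
tcp_pos: [0.5962, 0.232, 0.2144]
tool_rot: [0.707, 0.707, 0.005, 0.003]
force: [1.1, 0.5, 0.1]
finger_gap: 0.203
```

```bash
python3 -m inch '[[1,[0,0,-0.3],[0,0,0]],[1,[0.02,-0.2,-0.4],[0,0,0]],[1,[0.03,-0.6,-0.4],[0,0,0]],[1,[0.05,-1,-0.4],[0,0,0]],[1,[0.05,-1,-0.4],[0,0,0]]]'
python3 -m inch '[[1,[0,-0.3,0],[0,0,0]],[1,[0.02,-0.62,0],[0,0,0]],[1,[0.02,-0.62,0],[0,0,0]],[1,[0.02,-0.62,0],[0,0,0]],[1,[0.02,-0.62,0],[0,0,0]]]'
python3 -c "
from h import *
plan(.4321,.2381,.22);p,d,ci,P=wshot('21');
p,d=snapshot('scene');crop(p,330,150,490,290,5,'pics/s21.png')"
```

```text
t: 27.3
tcp_pos: [0.4848, 0.2358, 0.2467]
tool_rot: [0.706, 0.708, -0.004, -0.003]
force: [1.1, -0.4, -0.3]
finger_gap: 0.199
t: 27.8
tcp_pos: [0.4318, 0.2382, 0.2479]
tool_rot: [0.707, 0.707, 0.001, 0.0]
force: [0.7, 0.3, -0.4]
finger_gap: 0.202
shift/0.1 in tool axes [-0.0013  0.0031  0.2795]
```

View pics/w21.png

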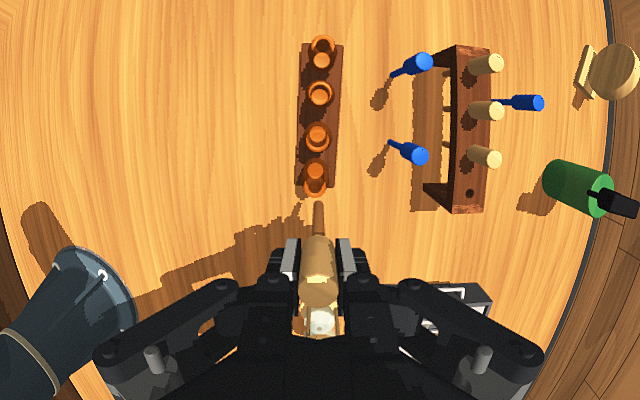

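View pics/s21.png

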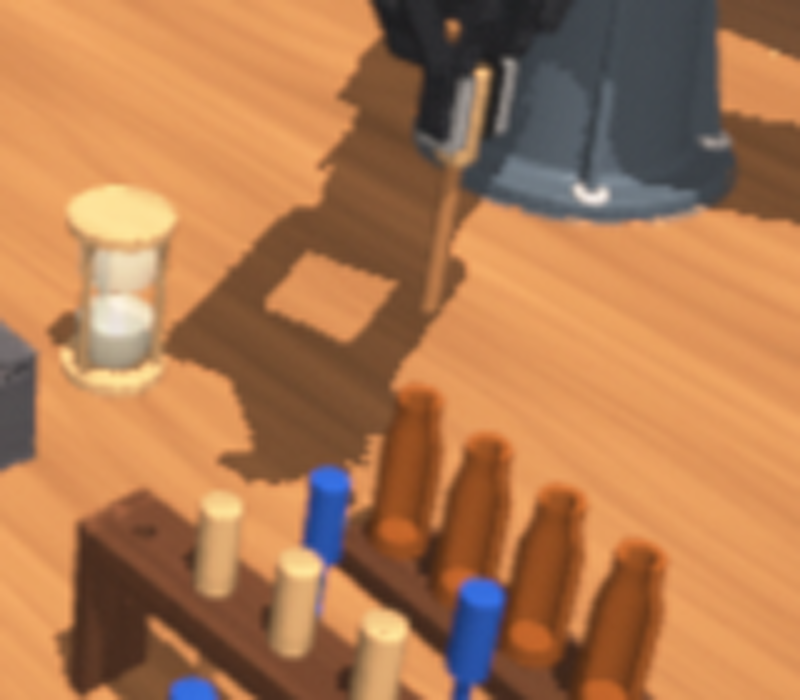

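```bash
python3 -m inch '[[1,[0,0,0.2],[0,0,0]],[1,[0,0,0.4],[0,0,0]],[1,[0,0,0.4],[0,0,0]],[1,[0,0,0.4],[0,0,0]],[1,[0,0,0.4],[0,0,0]]]'
python3 -c "
from h import *
plan(.4321,.2381,.22);p,d,ci,P=wshot('22');crop(p,260,100,380,300,4,'pics/w22c.png');print(ci)
p,d=snapshot('scene');crop(p,390,190,450,260,10,'pics/s22.png')"
```

```text
t: 28.4
tcp_pos: [0.4312, 0.2382, 0.2084]
tool_rot: [0.707, 0.707, 0.001, 0.0]
force: [0.7, -0.2, -0.6]
finger_gap: 0.198
shift/0.1 in tool axes [-0.0014  0.0089 -0.1159]
{'K': array([[309.7069,   0.    , 317.6927],
       [  0.    , 309.7069, 198.7878],
       [  0.    ,   0.    ,   1.    ]]), 'origin': array([0.4308, 0.3101, 0.3514]), 'orientation': array([ 0.9899, -0.0001,  0.0008,  0.1419])}
```

View pics/w22c.png

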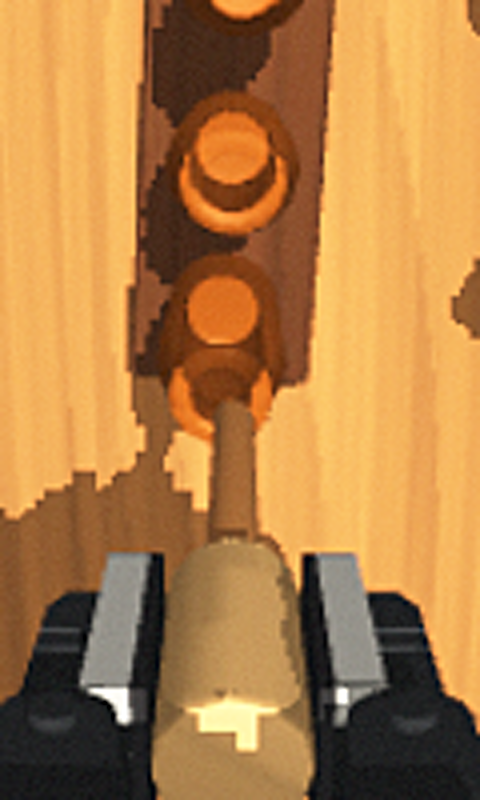

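View pics/s22.png

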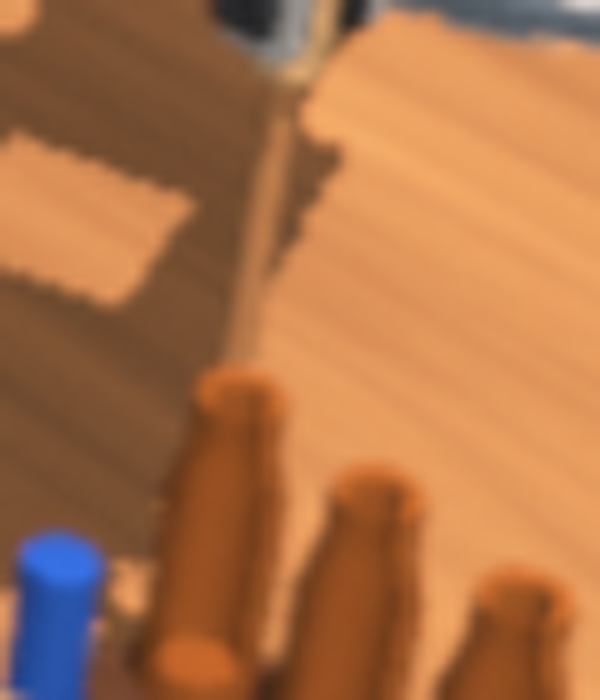

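```bash
python3 - <<'E'
from h import *
p,d,ci,P=wshot('23')
segs(P,240,0,400,260,.098,.116,'mouths',60)
for u,v in [(260+220/4,100+390/4),(260+233/4,100+405/4)]: print(wpixz(u,v,.108,ci),wpixz(u,v,.118,ci))
p=cv2.resize(p[170:240,280:360],None,fx=9,fy=9,interpolation=cv2.INTER_NEAREST);cv2.imwrite('pics/w23c.png',p)
E
```

```text
mouths
   485 px [324.3629  36.5402] mean [0.4361 0.3698 0.1071] mid [0.4358 0.3702 0.1042] [0.0219 0.0217 0.0123]
   415 px [321.2819  89.3735] mean [0.4337 0.3269 0.1079] mid [0.4339 0.3268 0.1051] [0.021  0.0198 0.0112]
   448 px [318.0312 144.8616] mean [0.4312 0.283  0.1076] mid [0.4316 0.2829 0.1043] [0.0214 0.0213 0.0125]
   377 px [314.4403 194.878 ] mean [0.4283 0.2418 0.1069] mid [0.4288 0.2392 0.1042] [0.0214 0.0222 0.0121]
[0.4288 0.2399 0.108 ] [0.4288 0.2428 0.118 ]
[0.4314 0.2367 0.108 ] [0.4314 0.2398 0.118 ]
```

View pics/w23c.png

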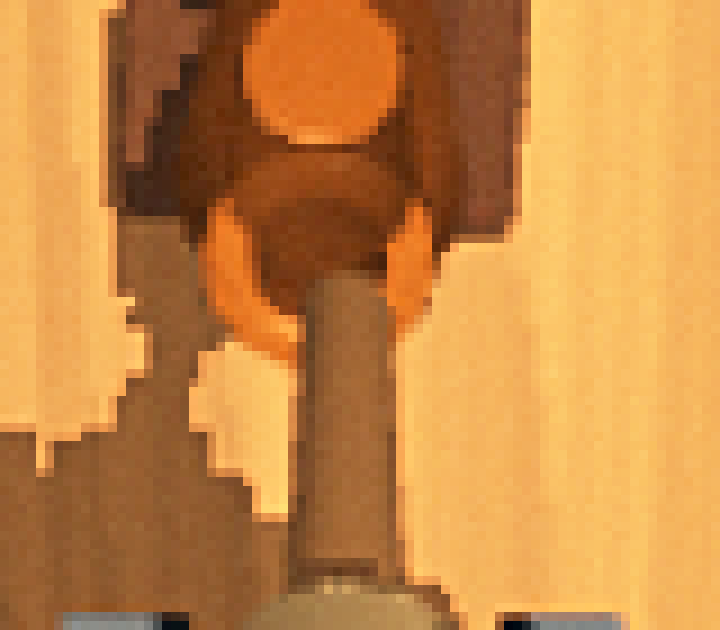

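```bash
python3 - <<'E'
from h import *
p,d=snapshot('scene')
cv2.imwrite('pics/s24.png',cv2.resize(p[205:245,395:435],None,fx=15,fy=15,interpolation=cv2.INTER_NEAREST))
ci=camera_info("scene");K=ci["K"]
def proj(X):
    q=R.from_quat(ci["orientation"]).inv().apply(np.array(X)-ci["origin"]);return K[:2,:2]@(q[:2]/q[2])+K[:2,2]
for X in [(.429,.2392,.108),(.439,.2392,.108),(.429,.2492,.108),(.429,.2392,.118),(.4314,.2362,.118),(.4314,.2362,.150)]:print(X,proj(X),(proj(X)-[395,205])*15)
E
```

```text
(0.429, 0.2392, 0.108) [413.6809 228.3098] [280.213  349.6473]
(0.439, 0.2392, 0.108) [410.7243 229.7596] [235.8646 371.3943]
(0.429, 0.2492, 0.108) [416.869  230.3791] [328.0355 380.6863]
(0.429, 0.2392, 0.118) [414.2494 224.8812] [288.7404 298.2183]
(0.4314, 0.2362, 0.118) [412.5858 224.6135] [263.7869 294.2027]
(0.4314, 0.2362, 0.15) [414.4171 213.3687] [291.2569 125.5299]
```

View pics/s24.png

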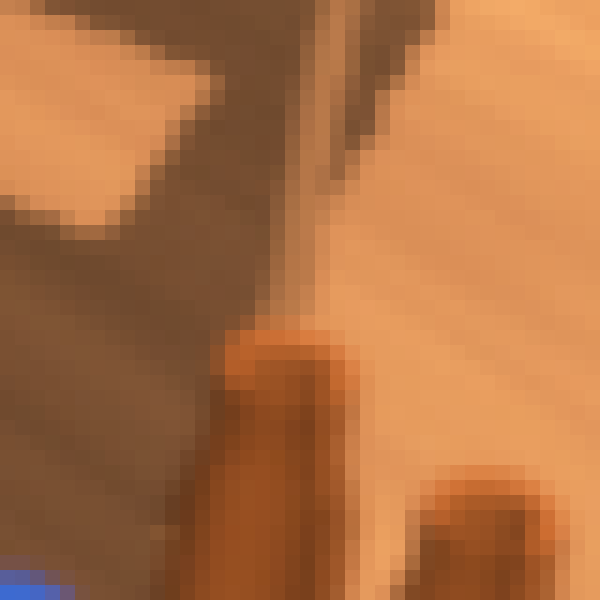

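```bash
cat >> h.py <<'E'
def proj(name,X,ci):
    X=np.atleast_2d(X);q=R.from_quat(ci["orientation"]).inv().apply(X-ci["origin"]);K=ci["K"]
    if name=="wrist":
        r=np.hypot(q[:,0],q[:,1]);th=np.arctan2(r,q[:,2]);n=q[:,:2]/np.maximum(r,1e-9)[:,None]*th[:,None]
    else: n=q[:,:2]/q[:,2:3]
    return n*[K[0,0],K[1,1]]+[K[0,2],K[1,2]]
def circ(c,r,n=48):
    a=np.linspace(0,2*np.pi,n);return np.stack([c[0]+r*np.cos(a),c[1]+r*np.sin(a),0*a+c[2]],-1)
def overlay(name,p,ci,items,box,f,fn):
    x0,y0,x1,y1=box;im=cv2.resize(p[y0:y1,x0:x1],None,fx=f,fy=f,interpolation=cv2.INTER_NEAREST)
    for X,col in items:
        u=((proj(name,X,ci)+.5-[x0,y0])*f).astype(np.int32);cv2.polylines(im,[u.reshape(-1,1,2)],False,col,1)
    cv2.imwrite(fn,im)
E
python3 - <<'E'
from h import *
t=sense()["tcp_pos"];print(t)
tip=t[2]-.09
items=[]
for z in (tip,tip+.02,tip+.04,tip+.06): items.append((circ([t[0],t[1],z],.004),(255,255,0)))
items+= [(circ([t[0],t[1],tip+.08],.009),(255,255,0)),(circ([t[0],t[1],tip+.124],.009),(255,255,0))]
for k in range(4): items+= [(circ([.4288+.0024*k,.2395+.0437*k,.108],r),(0,255,0)) for r in (.006,.011)]
ci=camera_info("wrist");p,d=snapshot("wrist");overlay("wrist",p,ci,items,(270,120,370,290),4.5,"pics/o1.png")
ci=camera_info("scene");p,d=snapshot("scene");overlay("scene",p,ci,items,(390,170,450,260),6.5,"pics/o2.png")
E
```

```text
[0.4307 0.2382 0.2084]
```

View pics/o1.png

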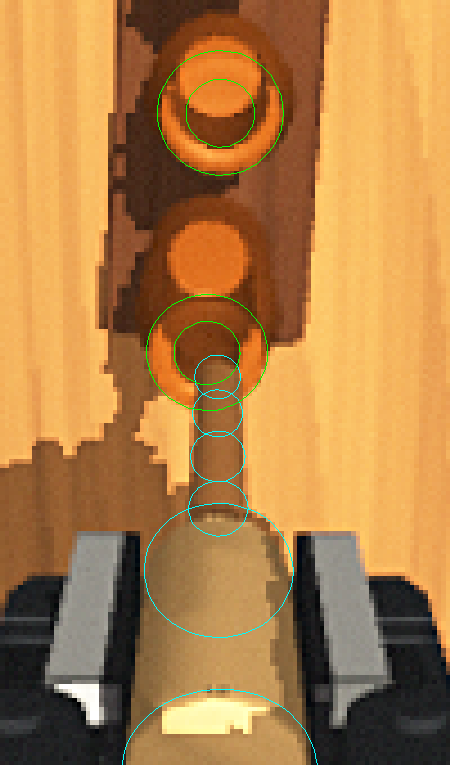

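View pics/o2.png

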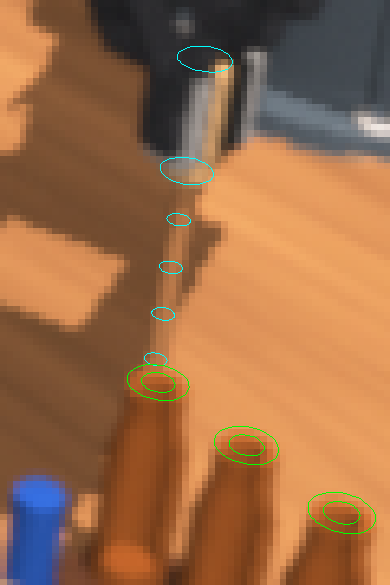

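```bash
python3 -m inch '[[1,[0.005,-0.017,0],[0,0,0]],[1,[0.005,-0.017,0.04],[0,0,0]],[1,[0.005,-0.017,0.08],[0,0,0]],[1,[0.005,-0.017,0.12],[0,0,0]],[1,[0.005,-0.017,0.15],[0,0,0]],[1,[0.005,-0.017,0.18],[0,0,0]],[1,[0.005,-0.017,0.18],[0,0,0]]]'
python3 - <<'E'
from h import *
s=sense();t=s["tcp_pos"];print(t,s["force"],s["ft_torque"])
tip=t[2]-.09
items=[(circ([t[0],t[1],z],.004),(255,255,0)) for z in (tip,tip+.02,tip+.04,tip+.06)]
items+= [(circ([t[0],t[1],tip+.08],.009),(255,255,0))]
for k in range(4): items+= [(circ([.4288+.0024*k,.2395+.0437*k,.108],r),(0,255,0)) for r in (.006,.011)]
ci=camera_info("wrist");p,d=snapshot("wrist");overlay("wrist",p,ci,items,(270,120,370,290),4.5,"pics/o3.png")
ci=camera_info("scene");p,d=snapshot("scene");overlay("scene",p,ci,items,(390,170,450,260),6.5,"pics/o4.png")
E
```

```text
t: 29.4
tcp_pos: [0.4281, 0.2384, 0.1891]
tool_rot: [0.707, 0.707, -0.001, -0.0]
force: [0.2, 0.8, -0.2]
finger_gap: 0.2
[0.4281 0.2384 0.1891] [ 0.155   0.7746 -0.1563] [ 0.0938  0.0004 -0.0163]
```

View pics/o3.png

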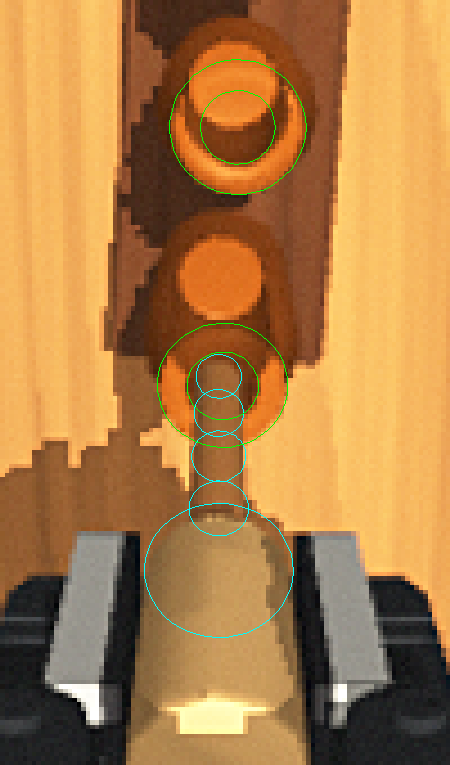

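View pics/o4.png

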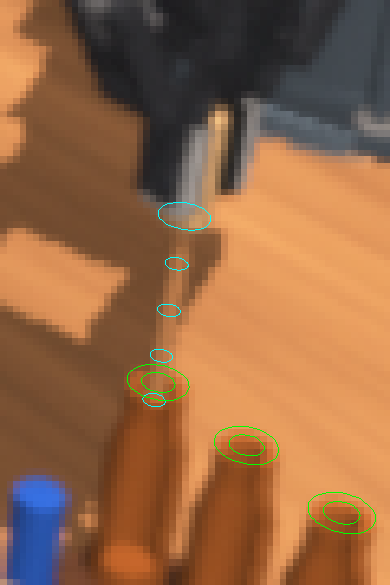

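```bash
python3 -m inch '[[1,[0,0,0.1],[0,0,0]],[1,[0,0,0.2],[0,0,0]],[1,[0,0,0.3],[0,0,0]],[1,[0,0,0.4],[0,0,0]],[1,[0,0,0.4],[0,0,0]]]'
python3 -m inch '[[1,[0,0,0.1],[0,0,0]],[1,[0,0,0.2],[0,0,0]],[1,[0,0,0.26],[0,0,0]],[1,[0,0,0.26],[0,0,0]],[1,[0,0,0.26],[0,0,0]]]'
```

```text
t: 30.0
tcp_pos: [0.4278, 0.2384, 0.1479]
tool_rot: [0.707, 0.707, -0.001, -0.001]
force: [0.5, 0.4, -0.3]
finger_gap: 0.201
t: 30.5
tcp_pos: [0.4283, 0.2385, 0.1235]
tool_rot: [0.707, 0.707, -0.0, -0.0]
force: [-0.9, -0.1, -1.0]
finger_gap: 0.198
```

```bash
python3 -m inch '[[1,[0,0,0.02],[0,0,0]],[1,[0,0,0.04],[0,0,0]],[1,[0,0,0.05],[0,0,0]],[1,[0,0,0.06],[0,0,0]],[1,[0,0,0.06],[0,0,0]]]'
```

```text
t: 31.0
tcp_pos: [0.4284, 0.2386, 0.118]
tool_rot: [0.707, 0.707, -0.0, -0.0]
force: [-0.8, -0.5, 3.3]
finger_gap: 0.198
```

```bash
python3 -m inch '[[0.2,[0,0,0],[0,0,0]],[0.2,[0,0,0],[0,0,0]],[0.2,[0,0,0],[0,0,0]],[0.2,[0,0,-0.3],[0,0,0]],[0.2,[0,0,-0.7],[0,0,0]],[0.2,[0,0.3,-0.7],[0,0,0]],[0.2,[0.1,0.7,-0.7],[0,0,0]],[0.2,[0.2,1,-0.7],[0,0,0]],[0.2,[0.2,1,-0.7],[0,0,0]]]'
python3 -m inch '[[0.2,[0.1,0.4,0],[0,0,0]],[0.2,[0.15,0.62,0],[0,0,0]],[0.2,[0.15,0.62,0],[0,0,0]],[0.2,[0.15,0.62,0],[0,0,0]],[0.2,[0.15,0.62,0],[0,0,0]]]'
python3 -c "
from h import *
plan(.5911,.2737,.110);p,d,ci,P=wshot('25');segs(P,200,50,440,330,.13,.16,'heads',60);segs(P,50,50,250,330,.14,.16,'placed',60)"
```

```text
t: 31.9
tcp_pos: [0.5334, 0.2594, 0.188]
tool_rot: [0.707, 0.707, 0.003, 0.001]
force: [-0.5, -0.4, -0.9]
finger_gap: 0.396
t: 32.4
tcp_pos: [0.5884, 0.2732, 0.187]
tool_rot: [0.707, 0.707, -0.001, -0.001]
force: [-0.7, 0.4, -0.0]
finger_gap: 0.395
shift/0.1 in tool axes [0.0058 0.0297 0.7702]
heads
   691 px [318.1288  82.0232] mean [0.5882 0.3622 0.144 ] mid [0.5882 0.3626 0.1386] [0.0167 0.0179 0.0154]
   684 px [320.4576 152.9912] mean [0.5897 0.3194 0.1438] mid [0.5897 0.3188 0.1387] [0.0176 0.0175 0.0152]
   673 px [322.4874 218.8544] mean [0.5911 0.2767 0.1425] mid [0.5912 0.2751 0.1378] [0.0169 0.0178 0.0157]
placed
   455 px [117.3319 262.1473] mean [0.4315 0.2402 0.149 ] mid [0.4293 0.2385 0.1469] [0.0181 0.0181 0.0138]
```

View pics/w25.png

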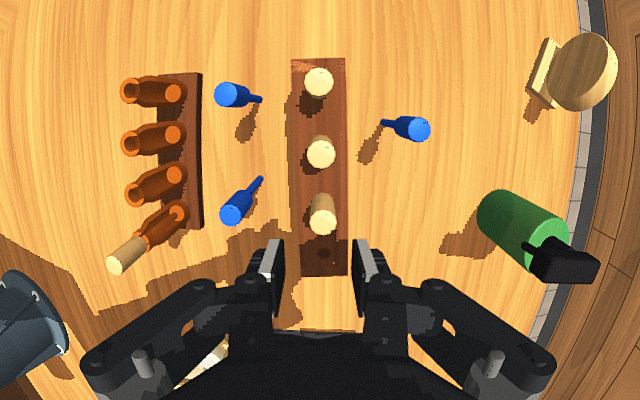

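```bash
python3 -m inch '[[0.2,[0.01,0.028,0.2],[0,0,0]],[0.2,[0.01,0.028,0.5],[0,0,0]],[0.2,[0.01,0.028,0.75],[0,0,0]],[0.2,[0.01,0.028,0.77],[0,0,0]],[0.2,[0.01,0.028,0.77],[0,0,0]],[1,[0.01,0.028,0.77],[0,0,0]],[1,[0.01,0.028,0.77],[0,0,0]],[1,[0.01,0.028,0.77],[0,0,0]],[1,[0.01,0.028,0.77],[0,0,0]],[1,[0.01,0.028,0.77],[0,0,0]]]' 30
python3 -m inch '[[1,[0,0,-0.3],[0,0,0]],[1,[0,0,-0.6],[0,0,0]],[1,[0,0,-1],[0,0,0]],[1,[0,0,-1],[0,0,0]]]'
```

```text
t: 33.45
tcp_pos: [0.5932, 0.2748, 0.1122]
tool_rot: [0.707, 0.707, 0.0, -0.0]
force: [-4.0, 1.1, 6.1]
finger_gap: 0.198
t: 33.85
tcp_pos: [0.598, 0.2757, 0.2176]
tool_rot: [0.707, 0.707, 0.006, 0.004]
force: [1.4, -0.5, -0.3]
finger_gap: 0.203
```

```bash
python3 -m inch '[[1,[0,0,-0.3],[0,0,0]],[1,[0.02,-0.2,-0.4],[0,0,0]],[1,[0.03,-0.6,-0.4],[0,0,0]],[1,[0.07,-1,-0.4],[0,0,0]],[1,[0.07,-1,-0.4],[0,0,0]]]'
python3 -m inch '[[1,[0,-0.3,0],[0,0,0]],[1,[0.01,-0.6,0.2],[0,0,0]],[1,[0.01,-0.6,0.4],[0,0,0]],[1,[0.01,-0.6,0.4],[0,0,0]],[1,[0.01,-0.6,0.4],[0,0,0]],[1,[0.01,-0.6,0.4],[0,0,0]]]'
cat > ov.py <<'E'
from h import *
import sys
tag,off=sys.argv[1],float(sys.argv[2])
s=sense();t=s["tcp_pos"];print(t,s["force"])
tip=t[2]-off
items=[(circ([t[0],t[1],z],.004),(255,255,0)) for z in (tip,tip+.02,tip+.04,tip+.06)]
items+= [(circ([t[0],t[1],tip+.08],.009),(255,255,0))]
for k in range(4): items+= [(circ([.4288+.0024*k,.2392+.0436*k,.108],r),(0,255,0)) for r in (.006,.011)]
p,d,ci,P=wshot(tag)
segs(P,240,0,400,260,.098,.116,'mouths',60)
overlay("wrist",p,ci,items,(270,120,370,290),4.5,f"pics/o{tag}.png")
E
python3 ov.py 26 .0922
```

```text
t: 34.35
tcp_pos: [0.487, 0.2814, 0.2499]
tool_rot: [0.706, 0.708, -0.003, -0.002]
force: [0.4, -0.2, 0.0]
finger_gap: 0.203
t: 34.95
tcp_pos: [0.4351, 0.2829, 0.2115]
tool_rot: [0.707, 0.707, 0.001, 0.0]
force: [-0.0, 0.2, -0.3]
finger_gap: 0.206
[0.4351 0.2829 0.2115] [-0.0363  0.2083 -0.3204]
mouths
   413 px [318.9056  90.7482] mean [0.4362 0.3707 0.1079] mid [0.4359 0.3705 0.1043] [0.0213 0.021  0.0126]
   427 px [315.7518 145.0164] mean [0.4337 0.3273 0.1077] mid [0.4335 0.3271 0.1042] [0.0216 0.0211 0.0116]
   364 px [312.4011 194.6374] mean [0.4308 0.2859 0.1068] mid [0.4313 0.2838 0.1043] [0.0218 0.0207 0.0125]
```

View pics/o26.png

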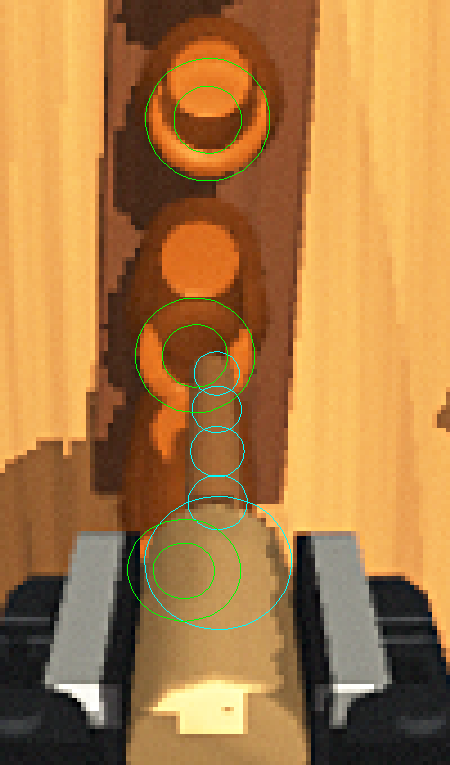

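```bash
python3 -m inch '[[1,[0.003,-0.037,0],[0,0,0]],[1,[0.003,-0.037,0],[0,0,0]],[1,[0.003,-0.037,0.05],[0,0,0]],[1,[0.003,-0.037,0.1],[0,0,0]],[1,[0.003,-0.037,0.15],[0,0,0]],[1,[0.003,-0.037,0.18],[0,0,0]],[1,[0.003,-0.037,0.18],[0,0,0]]]'
python3 ov.py 27 .0922
```

```text
t: 35.7
tcp_pos: [0.4302, 0.2829, 0.1921]
tool_rot: [0.707, 0.707, 0.0, 0.0]
force: [1.2, -0.2, -1.2]
finger_gap: 0.203
[0.4302 0.2829 0.1921] [ 1.2375 -0.202  -1.1701]
mouths
   504 px [326.1409  89.1071] mean [0.4362 0.3706 0.1076] mid [0.4361 0.3708 0.1042] [0.0218 0.0223 0.0121]
   523 px [322.7036 147.9082] mean [0.4338 0.3271 0.1074] mid [0.4337 0.3271 0.104 ] [0.0215 0.0213 0.012 ]
   470 px [319.4809 201.5617] mean [0.4315 0.2858 0.1072] mid [0.4314 0.2837 0.107 ] [0.0211 0.0206 0.018 ]
```

View pics/o27.png

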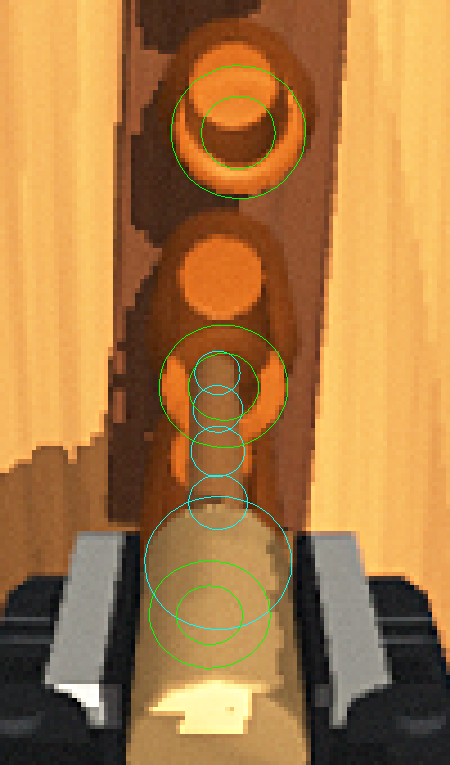

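```bash
python3 -m inch '[[1,[0,0.008,0],[0,0,0]],[1,[0,0.008,0.1],[0,0,0]],[1,[0,0.008,0.2],[0,0,0]],[1,[0,0.008,0.3],[0,0,0]],[1,[0,0.008,0.4],[0,0,0]],[1,[0,0.008,0.4],[0,0,0]]]'
python3 -m inch '[[1,[0,0,0.1],[0,0,0]],[1,[0,0,0.2],[0,0,0]],[1,[0,0,0.27],[0,0,0]],[1,[0,0,0.27],[0,0,0]],[1,[0,0,0.27],[0,0,0]]]'
```

```text
t: 36.35
tcp_pos: [0.4301, 0.2826, 0.1509]
tool_rot: [0.707, 0.707, -0.001, -0.0]
force: [1.9, -0.1, -2.6]
finger_gap: 0.201
t: 36.85
tcp_pos: [0.4301, 0.2827, 0.1253]
tool_rot: [0.707, 0.707, -0.001, -0.0]
force: [0.2, -1.0, -1.2]
finger_gap: 0.198
```

```bash
python3 -m inch '[[1,[0,0,0.02],[0,0,0]],[1,[0,0,0.04],[0,0,0]],[1,[0,0,0.05],[0,0,0]],[1,[0,0,0.055],[0,0,0]],[1,[0,0,0.055],[0,0,0]]]'
```

```text
t: 37.35
tcp_pos: [0.4301, 0.2828, 0.1202]
tool_rot: [0.707, 0.707, -0.0, -0.0]
force: [-0.1, -0.8, 0.8]
finger_gap: 0.199
```

```bash
python3 -m inch '[[0.2,[0,0,0],[0,0,0]],[0.2,[0,0,0],[0,0,0]],[0.2,[0,0,0],[0,0,0]],[0.2,[0,0,-0.3],[0,0,0]],[0.2,[0,0,-0.7],[0,0,0]],[0.2,[0,0.3,-0.7],[0,0,0]],[0.2,[0.1,0.7,-0.7],[0,0,0]],[0.2,[0.2,1,-0.7],[0,0,0]],[0.2,[0.2,1,-0.7],[0,0,0]]]'
python3 -m inch '[[0.2,[0.1,0.4,0],[0,0,0]],[0.2,[0.15,0.61,0],[0,0,0]],[0.2,[0.15,0.61,0],[0,0,0]],[0.2,[0.15,0.61,0],[0,0,0]],[0.2,[0.15,0.61,0],[0,0,0]],[0.2,[0.15,0.61,0],[0,0,0]]]'
python3 -c "
from h import *
plan(.5900,.3182,.112);p,d,ci,P=wshot('28');segs(P,200,50,440,330,.13,.16,'heads',60);segs(P,50,50,250,330,.14,.16,'placed',60)"
```

```text
t: 38.25
tcp_pos: [0.5351, 0.3037, 0.1905]
tool_rot: [0.708, 0.707, 0.002, 0.001]
force: [-0.9, -0.5, 0.3]
finger_gap: 0.401
t: 38.85
tcp_pos: [0.5898, 0.3177, 0.19]
tool_rot: [0.707, 0.707, -0.001, -0.001]
force: [-0.4, -0.1, -0.1]
finger_gap: 0.402
shift/0.1 in tool axes [0.0056 0.0035 0.7802]
heads
   658 px [315.8632 153.0608] mean [0.5884 0.3634 0.1437] mid [0.5881 0.3627 0.1381] [0.0168 0.0176 0.0158]
   669 px [318.1689 218.0568] mean [0.5898 0.3206 0.1426] mid [0.5899 0.3189 0.138 ] [0.018  0.0181 0.0158]
placed
   443 px [119.1648 260.5621] mean [0.4331 0.2847 0.1491] mid [0.4313 0.2835 0.1469] [0.0175 0.0173 0.0137]
   379 px [130.9525 305.781 ] mean [0.4313 0.2409 0.1489] mid [0.4294 0.2385 0.1468] [0.0184 0.0192 0.0137]
```

View pics/w28.png

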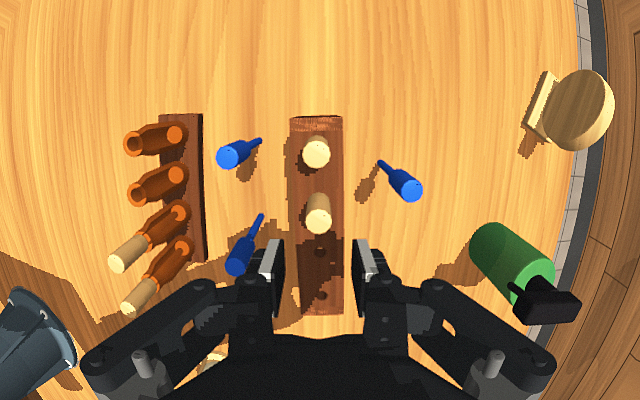

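```bash
python3 -m inch '[[0.2,[0.008,0.004,0.2],[0,0,0]],[0.2,[0.008,0.004,0.5],[0,0,0]],[0.2,[0.008,0.004,0.75],[0,0,0]],[0.2,[0.008,0.004,0.78],[0,0,0]],[0.2,[0.008,0.004,0.78],[0,0,0]],[1,[0.008,0.004,0.78],[0,0,0]],[1,[0.008,0.004,0.78],[0,0,0]],[1,[0.008,0.004,0.78],[0,0,0]],[1,[0.008,0.004,0.78],[0,0,0]],[1,[0.008,0.004,0.78],[0,0,0]]]' 30
python3 -m inch '[[1,[0,0,-0.3],[0,0,0]],[1,[0,0,-0.6],[0,0,0]],[1,[0,0,-1],[0,0,0]],[1,[0,0,-1],[0,0,0]]]'
python3 -m inch '[[1,[0,0,-0.3],[0,0,0]],[1,[0.02,-0.2,-0.4],[0,0,0]],[1,[0.03,-0.6,-0.4],[0,0,0]],[1,[0.07,-1,-0.4],[0,0,0]],[1,[0.07,-1,-0.4],[0,0,0]]]'
python3 -m inch '[[1,[0,-0.3,0],[0,0,0]],[1,[0.01,-0.6,0.2],[0,0,0]],[1,[0.01,-0.6,0.4],[0,0,0]],[1,[0.01,-0.6,0.4],[0,0,0]],[1,[0.01,-0.6,0.4],[0,0,0]],[1,[0.01,-0.6,0.4],[0,0,0]]]'
python3 ov.py 29 .093
```

```text
t: 39.9
tcp_pos: [0.5918, 0.319, 0.1137]
tool_rot: [0.707, 0.707, 0.0, -0.0]
force: [-2.6, 0.4, 6.6]
finger_gap: 0.203
t: 40.3
tcp_pos: [0.5964, 0.32, 0.2191]
tool_rot: [0.707, 0.707, 0.007, 0.003]
force: [0.8, 0.3, 0.8]
finger_gap: 0.202
t: 40.8
tcp_pos: [0.4857, 0.3254, 0.2513]
tool_rot: [0.706, 0.708, -0.003, -0.002]
force: [0.9, 0.3, -0.7]
finger_gap: 0.2
t: 41.4
tcp_pos: [0.4336, 0.3271, 0.213]
tool_rot: [0.707, 0.707, 0.001, 0.0]
force: [0.4, 0.8, 0.4]
finger_gap: 0.2
[0.4336 0.3271 0.213 ] [0.4444 0.7891 0.3561]
mouths
   430 px [320.8372 145.314 ] mean [0.4362 0.371  0.1076] mid [0.436  0.3711 0.1043] [0.0218 0.0209 0.0117]
   366 px [318.     194.4454] mean [0.4339 0.3298 0.1067] mid [0.4339 0.3278 0.104 ] [0.0218 0.0205 0.012 ]
```

View pics/o29.png

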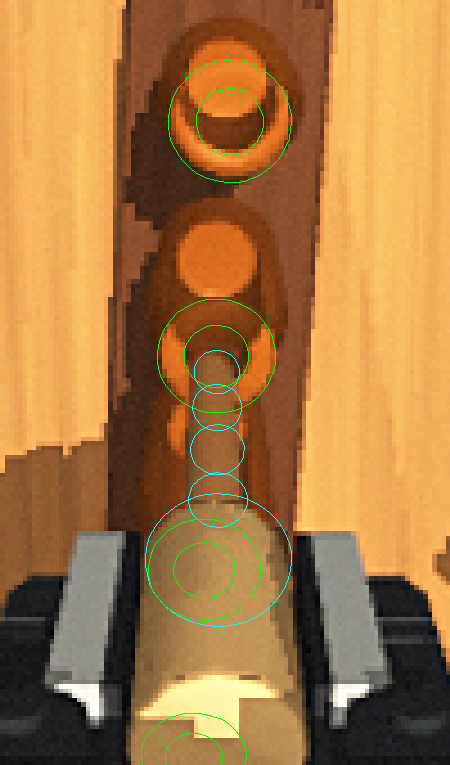

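```bash
python3 -m inch '[[1,[0,0,0.06],[0,0,0]],[1,[0,0,0.12],[0,0,0]],[1,[0,0,0.18],[0,0,0]],[1,[0,0,0.2],[0,0,0]],[1,[0,0,0.2],[0,0,0]]]'
```

```text
t: 41.95
tcp_pos: [0.4326, 0.3267, 0.1917]
tool_rot: [0.707, 0.707, 0.0, 0.0]
force: [3.1, -0.4, -3.4]
finger_gap: 0.196
```

```bash
python3 -m inch '[[1,[0.002,0.014,0],[0,0,0]],[1,[0.002,0.014,0.1],[0,0,0]],[1,[0.002,0.014,0.2],[0,0,0]],[1,[0.002,0.014,0.3],[0,0,0]],[1,[0.002,0.014,0.4],[0,0,0]],[1,[0.002,0.014,0.4],[0,0,0]]]'
python3 -m inch '[[1,[0,0,0.1],[0,0,0]],[1,[0,0,0.2],[0,0,0]],[1,[0,0,0.25],[0,0,0]],[1,[0,0,0.25],[0,0,0]],[1,[0,0,0.25],[0,0,0]]]'
python3 -m inch '[[1,[0,0,0.02],[0,0,0]],[1,[0,0,0.04],[0,0,0]],[1,[0,0,0.05],[0,0,0]],[1,[0,0,0.05],[0,0,0]]]'
```

```text
t: 42.55
tcp_pos: [0.4328, 0.3266, 0.1503]
tool_rot: [0.707, 0.707, -0.001, -0.001]
force: [1.1, -0.1, -1.9]
finger_gap: 0.2
t: 43.05
tcp_pos: [0.4328, 0.3267, 0.1269]
tool_rot: [0.707, 0.707, -0.001, -0.0]
force: [1.0, -0.3, -0.3]
finger_gap: 0.198
t: 43.45
tcp_pos: [0.4329, 0.3268, 0.1221]
tool_rot: [0.707, 0.707, -0.0, -0.0]
force: [-0.6, 0.7, -1.1]
finger_gap: 0.198
```

Nearly home; release and go to stick 4.

```bash
python3 -m inch '[[1,[0,0,0.008],[0,0,0]],[1,[0,0,0.008],[0,0,0]],[0.2,[0,0,0.008],[0,0,0]],[0.2,[0,0,0],[0,0,0]],[0.2,[0,0,0],[0,0,0]],[0.2,[0,0,-0.3],[0,0,0]],[0.2,[0,0,-0.7],[0,0,0]],[0.2,[0,0.3,-0.7],[0,0,0]],[0.2,[0.1,0.7,-0.7],[0,0,0]],[0.2,[0.2,1,-0.7],[0,0,0]],[0.2,[0.2,1,-0.7],[0,0,0]]]'
python3 -m inch '[[0.2,[0.1,0.4,0],[0,0,0]],[0.2,[0.15,0.56,0],[0,0,0]],[0.2,[0.15,0.56,0],[0,0,0]],[0.2,[0.15,0.56,0],[0,0,0]],[0.2,[0.15,0.56,0],[0,0,0]],[0.2,[0.15,0.56,0],[0,0,0]]]'
python3 -c "
from h import *
plan(.5885,.3618,.112);p,d,ci,P=wshot('30');segs(P,200,50,440,330,.13,.16,'heads',60);segs(P,50,50,250,330,.14,.16,'placed',60)"
```

```text
t: 44.55
tcp_pos: [0.538, 0.3477, 0.1924]
tool_rot: [0.708, 0.706, 0.003, 0.001]
force: [-0.1, 0.0, -0.1]
finger_gap: 0.402
t: 45.15
tcp_pos: [0.5878, 0.3617, 0.1921]
tool_rot: [0.707, 0.707, -0.001, -0.001]
force: [0.4, 0.8, 0.0]
finger_gap: 0.401
shift/0.1 in tool axes [0.0015 0.0082 0.8009]
heads
   657 px [318.9361 216.9239] mean [0.5884 0.3647 0.1425] mid [0.5884 0.363  0.138 ] [0.0178 0.0179 0.016 ]
placed
   446 px [124.9955 260.0919] mean [0.4358 0.3286 0.1491] mid [0.4339 0.327  0.1467] [0.0175 0.018  0.0135]
   373 px [135.1126 304.4611] mean [0.4329 0.2855 0.1489] mid [0.431  0.2835 0.1466] [0.0175 0.0183 0.0132]
```

View pics/w30.png

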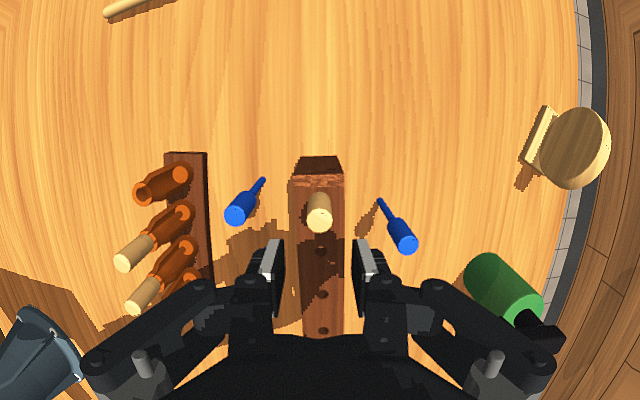

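```bash
python3 -m inch '[[0.2,[0.005,0.006,0.2],[0,0,0]],[0.2,[0.005,0.006,0.5],[0,0,0]],[0.2,[0.005,0.006,0.75],[0,0,0]],[0.2,[0.005,0.006,0.8],[0,0,0]],[0.2,[0.005,0.006,0.8],[0,0,0]],[1,[0.005,0.006,0.8],[0,0,0]],[1,[0.005,0.006,0.8],[0,0,0]],[1,[0.005,0.006,0.8],[0,0,0]],[1,[0.005,0.006,0.8],[0,0,0]],[1,[0.005,0.006,0.8],[0,0,0]]]' 30
python3 -m inch '[[1,[0,0,-0.3],[0,0,0]],[1,[0,0,-0.6],[0,0,0]],[1,[0,0,-1],[0,0,0]],[1,[0,0,-1],[0,0,0]]]'
python3 -m inch '[[1,[0,0,-0.3],[0,0,0]],[1,[0.02,-0.2,-0.4],[0,0,0]],[1,[0.03,-0.6,-0.4],[0,0,0]],[1,[0.07,-1,-0.4],[0,0,0]],[1,[0.07,-1,-0.4],[0,0,0]]]'
python3 -m inch '[[1,[0,-0.3,0],[0,0,0]],[1,[0.01,-0.56,0.2],[0,0,0]],[1,[0.01,-0.56,0.4],[0,0,0]],[1,[0.01,-0.56,0.4],[0,0,0]],[1,[0.01,-0.56,0.4],[0,0,0]],[1,[0.01,-0.56,0.4],[0,0,0]]]'
python3 ov.py 31 .093
```

```text
t: 46.2
tcp_pos: [0.5901, 0.3628, 0.1136]
tool_rot: [0.707, 0.707, 0.001, -0.0]
force: [-2.8, -0.4, 5.6]
finger_gap: 0.2
t: 46.6
tcp_pos: [0.5941, 0.3639, 0.2191]
tool_rot: [0.707, 0.707, 0.006, 0.003]
force: [0.9, 1.1, 1.0]
finger_gap: 0.197
t: 47.1
tcp_pos: [0.4837, 0.3691, 0.2512]
tool_rot: [0.706, 0.708, -0.003, -0.002]
force: [0.2, 0.3, -0.9]
finger_gap: 0.2
t: 47.7
tcp_pos: [0.4355, 0.3707, 0.213]
tool_rot: [0.707, 0.707, 0.001, 0.0]
force: [0.5, 0.5, 0.1]
finger_gap: 0.202
[0.4355 0.3707 0.213 ] [0.5055 0.5117 0.0842]
mouths
   358 px [318.8799 194.2263] mean [0.4365 0.3737 0.1068] mid [0.4361 0.3721 0.1039] [0.0212 0.0202 0.0115]
```

View pics/o31.png

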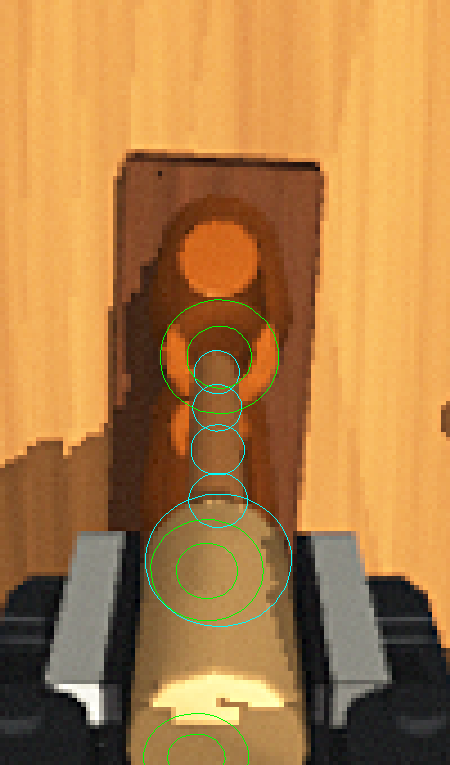

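```bash
python3 -m inch '[[1,[0.004,0.013,0],[0,0,0]],[1,[0.004,0.013,0.06],[0,0,0]],[1,[0.004,0.013,0.12],[0,0,0]],[1,[0.004,0.013,0.18],[0,0,0]],[1,[0.004,0.013,0.2],[0,0,0]],[1,[0.004,0.013,0.2],[0,0,0]]]'
python3 -m inch '[[1,[0,0,0.1],[0,0,0]],[1,[0,0,0.2],[0,0,0]],[1,[0,0,0.3],[0,0,0]],[1,[0,0,0.4],[0,0,0]],[1,[0,0,0.4],[0,0,0]]]'
```

```text
t: 48.35
tcp_pos: [0.4351, 0.3706, 0.1916]
tool_rot: [0.707, 0.707, -0.0, -0.0]
force: [1.2, -0.4, -1.0]
finger_gap: 0.196
t: 48.85
tcp_pos: [0.4349, 0.3704, 0.1503]
tool_rot: [0.707, 0.707, -0.001, -0.0]
force: [1.8, -0.0, -1.8]
finger_gap: 0.199
```

```bash
python3 -m inch '[[1,[0,0,0.1],[0,0,0]],[1,[0,0,0.2],[0,0,0]],[1,[0,0,0.27],[0,0,0]],[1,[0,0,0.28],[0,0,0]],[1,[0,0,0.29],[0,0,0]],[1,[0,0,0.295],[0,0,0]],[1,[0,0,0.295],[0,0,0]]]'
```

```text
t: 49.55
tcp_pos: [0.435, 0.3707, 0.1228]
tool_rot: [0.707, 0.707, -0.0, -0.0]
force: [1.9, -0.8, -1.3]
finger_gap: 0.202
```

```bash
python3 -m inch '[[1,[0,0,0.01],[0,0,0]],[1,[0,0,0.018],[0,0,0]],[1,[0,0,0.018],[0,0,0]],[0.2,[0,0,0.018],[0,0,0]],[0.2,[0,0,0.018],[0,0,0]],[0.2,[0,0,0.018],[0,0,0]],[0.2,[0,0,-0.3],[0,0,0]],[0.2,[0,0,-0.7],[0,0,0]],[0.2,[0,0,-1],[0,0,0]],[0.2,[0,0,-1],[0,0,0]]]'
python3 -m inch '[[0.2,[-0.5,0.1,-0.3],[0,0,0]],[0.2,[-1,0.3,-0.3],[0,0,0]],[0.2,[-1,0.3,-0.3],[0,0,0]]]'
python3 -m inch '[[0.2,[-0.5,0,0],[0,0,0]],[0.2,[-1,0,0],[0,0,0]],[0.2,[-1,0,0],[0,0,0]],[0.2,[-1,0,0],[0,0,0]],[0.2,[-1,0,0],[0,0,0]]]'
python3 - <<'E'
from h import *
p,d,ci,P=wshot('32')
segs(P,0,0,640,330,.14,.16,'placed',60)
p,d=snapshot('scene');crop(p,200,150,470,330,2.9,'pics/s32.png')
p,d=snapshot('top');crop(p,150,130,450,290,2.6,'pics/t32.png')
P=cloud('top',d);segs(P,150,130,450,290,.13,.17,'heads')
segs(P,285,235,325,275,.095,.12,'timer')
E
```

```text
t: 50.55
tcp_pos: [0.4376, 0.3724, 0.2271]
tool_rot: [0.707, 0.707, 0.005, 0.001]
force: [-0.1, -0.2, -0.3]
finger_gap: 0.399
t: 50.85
tcp_pos: [0.4661, 0.2674, 0.2525]
tool_rot: [0.708, 0.706, -0.001, 0.0]
force: [-0.2, 0.3, 0.9]
finger_gap: 0.398
t: 51.35
tcp_pos: [0.4648, 0.1716, 0.252]
tool_rot: [0.707, 0.707, -0.0, -0.001]
force: [-0.1, 0.6, -0.4]
finger_gap: 0.403
placed
   427 px [278.4122  11.9859] mean [0.4334 0.3249 0.1507] mid [0.4327 0.3259 0.1471] [0.0185 0.0175 0.0142]
   408 px [274.3529  63.0147] mean [0.4307 0.2819 0.1514] mid [0.4302 0.283  0.1473] [0.0171 0.0181 0.0142]
   413 px [272.6562 117.7966] mean [0.4291 0.2383 0.1516] mid [0.4286 0.2381 0.1472] [0.0178 0.0176 0.0141]
   293 px [597.8532 142.6792] mean [0.7701 0.236  0.1511] mid [0.7976 0.2336 0.15  ] [0.0717 0.0343 0.0199]
   817 px [ 30.1506 293.743 ] mean [0.0456 0.0271 0.15  ] mid [0.0215 0.0109 0.15  ] [0.0875 0.1072 0.02  ]
heads
timer
   448 px [304.5759 255.3728] mean [0.434  0.0205 0.1057] mid [0.4335 0.0206 0.1043] [0.0579 0.0579 0.0108]
```

View pics/s32.png

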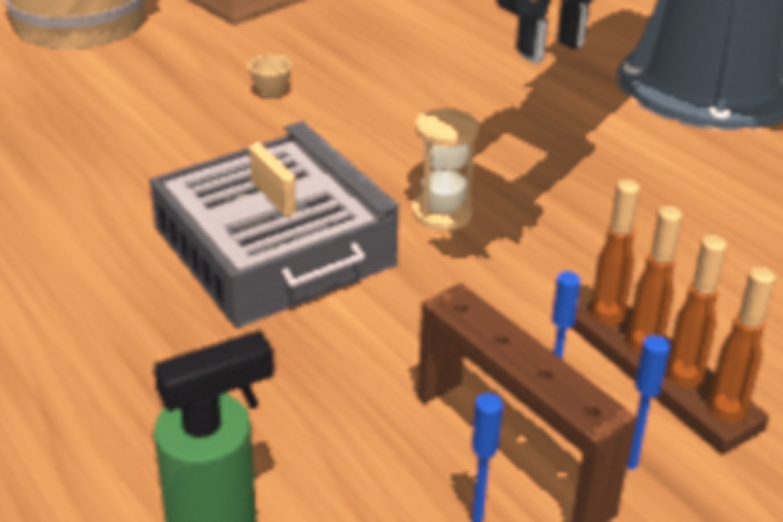

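View pics/t32.png

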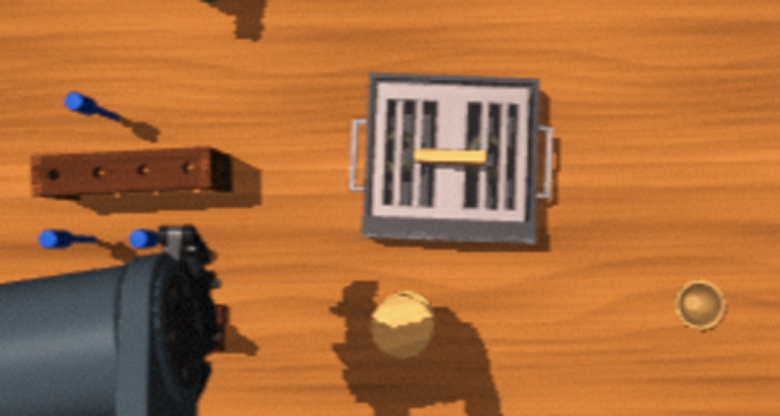

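View pics/w32.png

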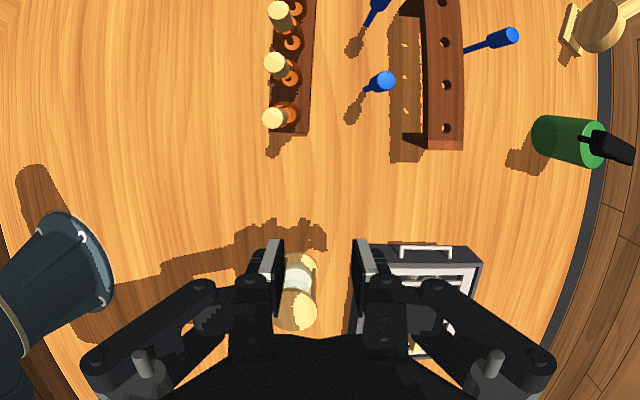

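```bash
python3 -m inch '[[0.2,[0,0,0],[0,0,0]],[0.2,[0,0,0],[0,0,0]],[0.2,[0,0,0],[0,0,0]]]'; python3 -c "
from station import *
print(sign_off())"
```

```text
t: 51.8
tcp_pos: [0.4649, 0.1712, 0.2526]
tool_rot: [0.707, 0.707, -0.0, -0.0]
force: [0.2, 0.5, 0.1]
finger_gap: 0.4
the job is handed in; nothing more can be done
None
```

I finished the job and handed it in at t = 51.8 s; the sign-off gives no verdict.

- **Stones:** There were two stones on the table and both are in the tray. They stood upright on its floor, with middles at about 26 mm, in the last clear look before the grille went in. The final pictures do not measure them.
- **Grille:** I tucked the tongue under the lip at about 0.25 rad tilt and swung it down. Depth readings after release put the tongue edge at about x = -77 mm and the grille's top at about 56 mm at both ends, so it lies flat on both ledges.
- **Sticks:** All four are in the vials, one each. The last scene picture shows all four heads on the vial mouths, and the stand is empty. Depth readings put the first three heads within about 1 to 2 mm of the mouths. The fourth was outside the last wrist view and was checked only in the scene picture.
- **Left alone:** The sand timer reads the same place as at the start (0.434, 0.0205). I did not touch the cup or the blue sticks.

**Checks that disagreed:** The top and wrist cameras differed by 2 to 3 mm in y throughout. While lining up the first stick, the wrist and scene views also disagreed by 1 to 2 mm, so I took a value in between. The insertions met no notable resistance: at most about 3.5 N showed at the wrist.

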